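# Snug up the brim board nut with the adjustable wrench

## Task

The adjustable wrench already lies round the hex nut of the hat maker's round brim board, but its jaws are too wide. Roll the wrench's worm with a fingertip until the jaws just fit the nut, then push the handle to tighten the nut clockwise (seen from above) by about an eighth of a turn, and leave the wrench lying flat on the nut.

Things in the scene. Friction and masses are not known exactly. Their poses are not given: they have to be found in the camera images.
- wrench: Loose steel adjustable wrench, 280 mm long, flat on a fixed round board (280 mm across, 20 high; nut at its centre). Origin: underside, between the jaws, within 4 mm of the nut's axis. z up, +x along the handle; fixed jaw at -y, sliding jaw at +y. Head: 18 mm thick, to x = 84. Handle: on to x = 263, y -16 to 10, z 0 to 14, over the board's edge from x = 140; push it from its +y side.
- worm_top (a point): Top of the worm, a dark knurled roller 22 mm across, 26 long, axis along the wrench's y, 10 mm proud of the head, 48 mm above the table; axes as the wrench's. It yields (jaw too) on a spring, 2 N per mm, up to 5 mm; a fingertip pressing 3 mm rolls it without slip. A stroke towards the nut (-x) closes the jaws 2.3 mm per 10 mm; the other way opens them. With the nut gripped, the finger slips.
- jaw (a joint): The sliding jaw, in m: 0 when the jaws are exactly as wide as the nut (30 mm across flats, 35 across corners), positive by how much wider they stand; starts between 0.005 and 0.008. Moved only by rolling the worm, it stays where it is left.
- nut (a joint): The hex nut, 30 mm across flats, 24 high (its stud 30), upright at the centre of the board. Angle in rad, about 0 at the start, growing clockwise seen from above; an eighth of a turn is 0.785. Stiff (about 0.1 N m), it stays where it is left. It follows the handle after a few degrees of play.

How it is judged:
By the outcome, as a careful person would: the job done as asked, in the order asked, and still so for the second after the job is handed in, with the robot touching nothing.
It also fails if it takes over 54 s, if anything falls off the work surface, if the arm or the gripper's body presses on something with over 40 N, if the wrist force passes 120 N, or if a joint passes its speed limit or range.

## Robot

A 6-joint arm with a two-finger parallel gripper is mounted at the origin on the work surface. World frame = base frame: x ahead of the robot, y to its left, z up, the work surface at z = 0. Lengths are in mm, angles in rad, forces in N, time in s.
With the tool pointing down it reaches from about 350 to 775 mm from the base axis. Payload 7.3 kg.
Tool frame: the origin (TCP) lies on the centre line of the jaws, within the pads' length; the fingertips stand 22 mm ahead of it and the grasp point (between the pads) lies 3 mm ahead of it; z points along the fingers, y is the direction in which the jaws open and shut (so a half turn about z gives the same grasp; the last joint's range is limited). The gripper opens to 92 mm and grips with 3 to 60 N. Pads are 19 mm wide; open, the fingers measure 130 mm over their backs; the gripper's body (75 mm by 190 mm) begins 47 mm behind the grasp point.
Start: joints at [1.164, 0.342, 1.524, -0, 1.275, -0.146], TCP at [135.358, 507.271, 219.241] pointing down, gripper open.
Joint ranges: [-2.53, 2.53], [-0.77, 2.02], [0.04, 2.7], [-1, 4.14], [0.28, 2.66], [-3.11, 3.11]. Speed limits (rad/s): [2.57, 2.57, 3.14, 3.14, 3.14, 3.14].

## Interface

Orientations are given as [roll, pitch, yaw] about the fixed x, y, z axes, in that order (R = Rz(yaw) Ry(pitch) Rx(roll)).
In Python, from plant import bot gives the robot as it stands.
- The arm moves only by the tool play_rows, never from a script. Its argument "moves" is one flat list of numbers, 5 for each row, row after row: the closure in counts, from 0 (fully open) to 255 (shut), then the shift along the tool's x, y, z in mm, then the turn about the tool's z in degrees. A call has 1 to 8 rows; each row is the pose to reach, as a shift and turn from the pose commanded when the call began, along the tool's axes at that moment; what a row does not reach only later rows make up. A row lasts 1/12 s, in which the tool goes at most 41.7 mm and 7.16 degrees, less where a joint would pass 70% of its speed; a pose out of reach is approached as far as the arm can. A call with a gripper value outside its range is refused whole. The fingers move at their own pace and stop on an object; the grip force is fixed at half the most. Time passes only in rows, so rows that repeat a pose let the fingers close. It gives the time, the measured TCP pose, the force and the opening at its end, in the units of the state.
- bot.get_obs(): the state, without advancing time (a new reading comes with each control period).
- bot.capture(name): name is "side" or "top" or "wrist"; returns a dict with "color" (420x560x3 uint8, red, green, blue), "fx", "fy", "cx", "cy" (pixels), "k1" (the pictures are not rectified: a ray, as slopes to the right and down, at radius r is drawn at 1 + k1 r^2 times it, then the intrinsics apply), "world_to_cam" (4x4, takes a point from world to camera coordinates); the wrist camera has in their place "T_tool_cam" (4x4, takes a point from camera to tool coordinates, whose origin is the TCP and whose axes are the flange's). Camera axes: x right, y down, z forward; pixel columns grow to the right and rows downward; lengths in mm; the calibration is good to about 2 mm. A picture is of the moment at which its call begins: read the wrist's pose just before it. There is no depth.
- bot.close_job(): hands the job in, once; it reports no verdict.
The state is a dict: "time": time; "joint_positions": joint angles; "dq": joint speeds; "tau": joint torques, N m; "tool_pos": TCP position; "tcp_rot": TCP orientation; "contact_force": force on the tool from outside, world axes, zero at the start; "moment": the same for the moment, N m; "grip_width": finger opening in mm.
Only numpy, scipy, OpenCV 4.12 (cv2) and the standard library are available. Lean on these libraries where they do the work, as an engineer would, in place of code of your own. Each camera call takes 0.05 s, during which the arm holds its last target.

## Working session

There is one attempt and no reset: what is moved stays moved. The work goes in short steps, Python scripts to look and compute and a tool call to move; the robot and the scene stay as the last step left them, time stands still between calls to the robot, and variables do not carry over. Pictures are saved under pics/ and viewed, and the job is handed in when it is done.

Besides the shell and the picture viewer there is one more tool, called after "Call:" in YAML: its name, and indented under it one key for each argument. play_rows: Moves the arm, as the interface text tells. Its arguments: {"type":"object","properties":{"moves":{"type":"array","items":{"type":"number"}}},"required":["moves"]}

```bash
ls; mkdir -p pics
python3 - <<'E'
from plant import bot
import cv2,numpy as np
o=bot.get_obs(); print({k:np.round(v,3).tolist() for k,v in o.items()})
for n in ["side","top","wrist"]:
    c=bot.capture(n); cv2.imwrite(f"pics/{n}0.png",c["color"][:,:,::-1])
    print(n,{k:np.round(v,4).tolist() for k,v in c.items() if k!="color"})
E
```

```text
pics
{'time': 0.0, 'joint_positions': [1.164, 0.343, 1.525, 0.0, 1.275, -0.146], 'dq': [-0.0, -0.002, 0.001, 0.0, -0.0, -0.001], 'tau': [0.001, -43.125, -24.421, 0.072, 0.056, -0.0], 'tool_pos': [135.164, 506.86, 218.545], 'tcp_rot': [-3.14, -0.0, 2.881], 'contact_force': [0.31, -0.497, -0.189], 'moment': [-0.04, -0.005, -0.019], 'grip_width': 92.082}
side {'fx': 506.8189, 'fy': 506.8189, 'cx': 287.1428, 'cy': 214.8655, 'k1': -0.1261, 'world_to_cam': [[0.7251, -0.6886, -0.0102, -426.6226], [-0.476, -0.4905, -0.73, 307.8453], [0.4977, 0.5341, -0.6834, 429.6711], [0.0, 0.0, 0.0, 1.0]]}
top {'fx': 516.1902, 'fy': 516.1902, 'cx': 274.2563, 'cy': 212.8561, 'k1': 0.0179, 'world_to_cam': [[0.0119, -0.9999, 0.0115, -32.7709], [-0.9931, -0.0131, -0.1169, 580.673], [0.1171, -0.01, -0.9931, 652.6671], [0.0, 0.0, 0.0, 1.0]]}
wrist {'fx': 317.5784, 'fy': 317.5784, 'cx': 277.3492, 'cy': 208.5513, 'k1': -0.0698, 'T_tool_cam': [[0.0005, -0.952, -0.3061, 82.1087], [1.0, 0.0007, -0.0003, 0.871], [0.0005, -0.3061, 0.952, -166.6612], [0.0, 0.0, 0.0, 1.0]]}
```

View pics/side0.png

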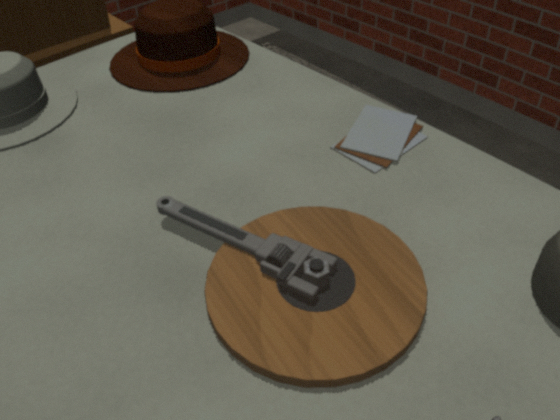

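View pics/top0.png

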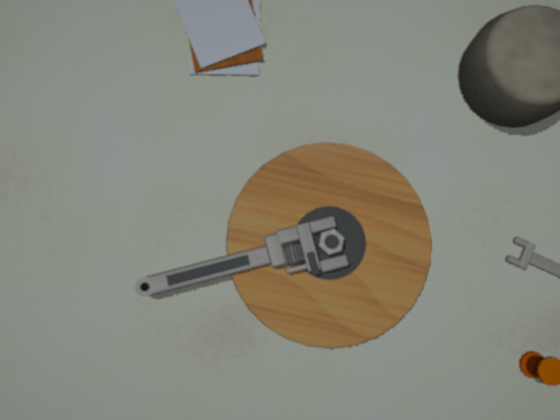

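View pics/wrist0.png

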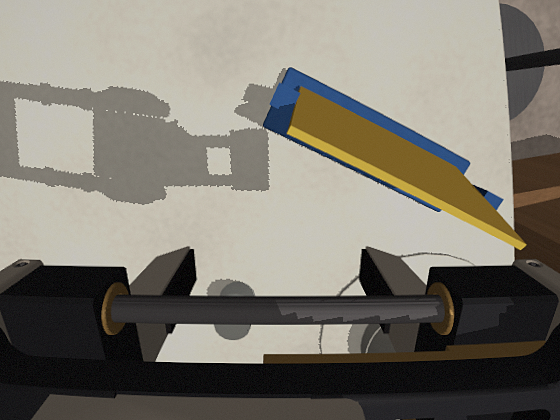

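Top: nut about (332,241), the handle's end about (145,287), worm about (294,252). I'll enlarge it.

```bash
cat > h.py <<'E'
import cv2,numpy as np
from plant import bot
def ray(c,u,v):
    K=np.array([[c["fx"],0,c["cx"]],[0,c["fy"],c["cy"]],[0,0,1.]])
    p=cv2.undistortPoints(np.array([[[u,v]]],float),K,np.array([c["k1"],0,0,0.]))[0,0]
    return np.array([p[0],p[1],1.])
def hit(c,u,v,z):
    W=c["world_to_cam"];R,t=W[:3,:3],W[:3,3]
    d=R.T@ray(c,u,v);o=-R.T@t
    return o+d*(z-o[2])/d[2]
def proj(c,P):
    W=c["world_to_cam"];K=np.array([[c["fx"],0,c["cx"]],[0,c["fy"],c["cy"]],[0,0,1.]])
    return cv2.projectPoints(np.array(P,float).reshape(-1,3),cv2.Rodrigues(W[:3,:3])[0],W[:3,3],K,np.array([c["k1"],0,0,0.]))[0][:,0]
def crop(im,x0,y0,w,h,s,name):
    a=cv2.resize(im[y0:y0+h,x0:x0+w,::-1],None,fx=s,fy=s,interpolation=cv2.INTER_CUBIC);cv2.imwrite("pics/"+name,a)
E
python3 - <<'E'
from h import *
t=bot.capture("top");s=bot.capture("side")
crop(t["color"],255,195,120,95,6,"t1.png");crop(t["color"],130,235,150,65,5,"t2.png");crop(s["color"],245,220,110,90,7,"s1.png")
E
```

```text
(no output)
```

View pics/t1.png

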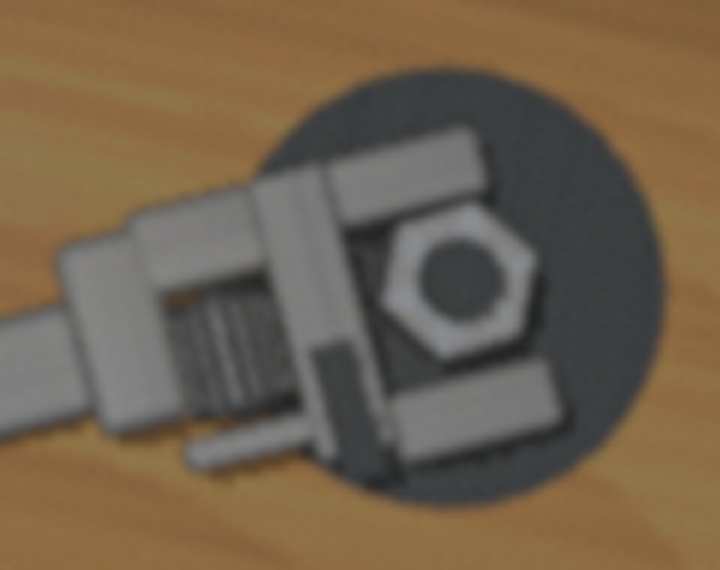

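View pics/t2.png

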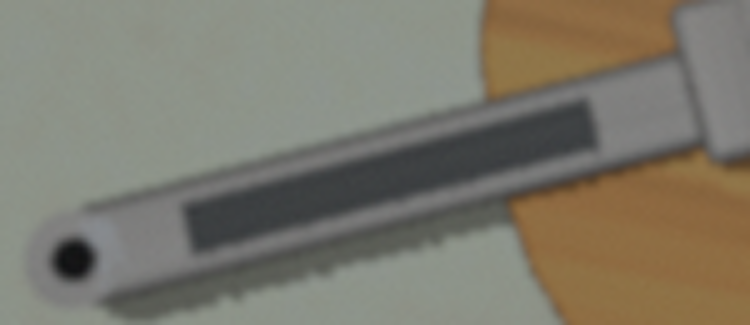

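View pics/s1.png

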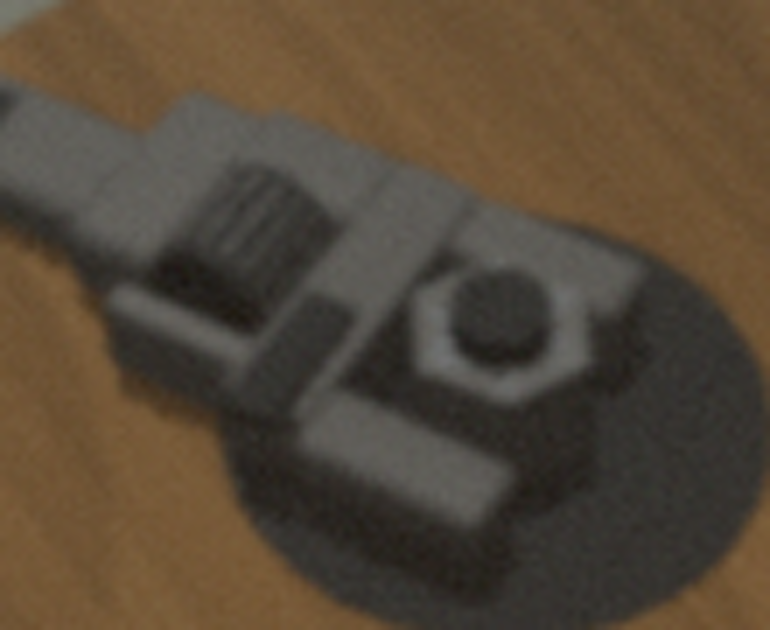

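Run:
```python
from h import *
t=bot.capture("top");s=bot.capture("side")
T=lambda u,v,z:hit(t,255+u/6,195+v/6,z)
S=lambda u,v,z:hit(s,245+u/7,220+v/7,z)
print("stud",T(460,281,50),S(503,300,50))
print("nuttop",T(460,283,44))
hd=hit(t,130+73/5,235+260/5,34);print("hole",hd)
# handle edges lines: far edge
a=hit(t,130+90/5,235+207/5,34);b=hit(t,130+670/5,235+57/5,34)
c=hit(t,130+100/5,235+298/5,34);d=hit(t,130+695/5,235+147/5,34)
for p,q in((a,b),(c,d)): print("edge",p,q,np.degrees(np.arctan2(*(p-q)[[1,0]])))
print("worm",T(232,348,48),S(265,222,48))
# jaws top z38
fj=[T(475,130,38),T(487,190,38),T(345,225,38)]; sj=[T(545,360,38),T(392,395,38),T(562,408,38)]
print("fj",fj);print("sj",sj)
```

```text
stud [ 542.44449863 -100.00002386   50.        ] [547.03206796 -96.82498512  50.        ]
nuttop [ 542.38617752 -100.73213888   44.        ]
hole [481.52974419 142.35289897  34.        ]
edge [495.27712659 138.511627    34.        ] [536.283712   -12.47818585  34.        ] 105.1941906638626
edge [471.81967634 134.94453927  34.        ] [512.71244412 -19.39038802  34.        ] 104.8401499205541
worm [527.50842335 -51.06079831  48.        ] [531.16467052 -53.19539794  48.        ]
fj [array([ 576.56578429, -104.82052402,   38.        ]), array([ 563.31172588, -107.44033259,   38.        ]), array([555.18511093, -76.1878306 ,  38.        ])]
sj [array([ 526.15244498, -120.04638935,   38.        ]), array([518.1102815 , -86.56863186,  38.        ]), array([ 515.74928791, -123.71079532,   38.        ])]
```

```bash
cat >> h.py <<'E'
def togo(x,y,tipz,yawdeg):
    o=bot.get_obs();p=np.array(o["tool_pos"]);ps=o["tcp_rot"][2]
    d=np.array([x,y,tipz+22])-p
    c,s=np.cos(ps),np.sin(ps)
    print("now",np.round(p,1),"yaw",round(np.degrees(ps),2),"t",o["time"],"F",np.round(o["contact_force"],2),"w",o["grip_width"])
    print("move",np.round([d[0]*c+d[1]*s,d[0]*s-d[1]*c,-d[2],(np.degrees(ps)-yawdeg+180)%360-180],1))
W=np.array([529.3,-52.]);A=np.radians(105)
ex=np.array([np.cos(A),np.sin(A)]);ey=np.array([-np.sin(A),np.cos(A)])
N=np.array([544.7,-98.4])
E
python3 - <<'E'
from h import *
p=W+12*ex;print(p,ey);togo(*p,150,195)
E
```

```text
[526.19417146 -40.40889008] [-0.96592583 -0.25881905]
now [135.3 507.2 219.1] yaw 165.06 t 0.35 F [-0.09 -1.23  0.47] w 92.2121595213807
move [-518.8 -428.3   47.1  -29.9]
```

Call:
play_rows:
  moves: [255, -260, -214, 10, -15, 255, -260, -214, 10, -15, 255, -260, -214, 10, -15, 255, -260, -214, 10, -15, 255, -260, -214, 10, -15, 255, -260, -214, 10, -15, 255, -260, -214, 10, -15, 255, -260, -214, 10, -15]

```text
time: 1.02
tool_pos: [326.0, 240.2, 209.7]
tcp_rot: [3.141, 0.001, -3.14]
contact_force: [0.4, 0.1, -1.1]
grip_width: 42.8
```

Run:
```python
from h import *
p=W+12*ex;togo(*p,150,195)
```

```text
now [326.  240.2 209.7] yaw -179.92 t 1.0167 F [ 0.45  0.14 -1.08] w 42.76248678372412
move [-199.8 -280.9   37.7  -14.9]
```

Call:
play_rows:
  moves: [255, -200, -281, 38, -15, 255, -200, -281, 38, -15, 255, -200, -281, 38, -15, 255, -200, -281, 38, -15, 255, -200, -281, 38, -15, 255, -200, -281, 38, -15, 255, -200, -281, 38, -15, 255, -200, -281, 38, -15]

```text
time: 1.68
tool_pos: [509.7, -17.3, 174.6]
tcp_rot: [3.142, 0.0, -2.879]
contact_force: [0.7, 1.9, 0.6]
grip_width: 0.4
```

Run:
```python
from h import *
p=W+12*ex;togo(*p,70,195)
t=bot.capture("top");crop(t["color"],230,170,150,110,5,"t3.png")
s=bot.capture("side");crop(s["color"],200,150,180,140,4,"s3.png")
w=bot.capture("wrist");cv2.imwrite("pics/w3.png",w["color"][:,:,::-1])
togo(*p,70,195)
```

```text
now [509.7 -17.3 174.6] yaw -164.97 t 1.6833 F [0.75 1.89 0.64] w 0.3556827778684821
move [ -9.9 -26.6  82.6   0. ]
now [509.8 -17.7 173.8] yaw -165.18 t 1.8333 F [-0.84 -0.44 -0.37] w 0.16502050997620546
move [-10.  -26.2  81.8  -0.2]
```

View pics/s3.png

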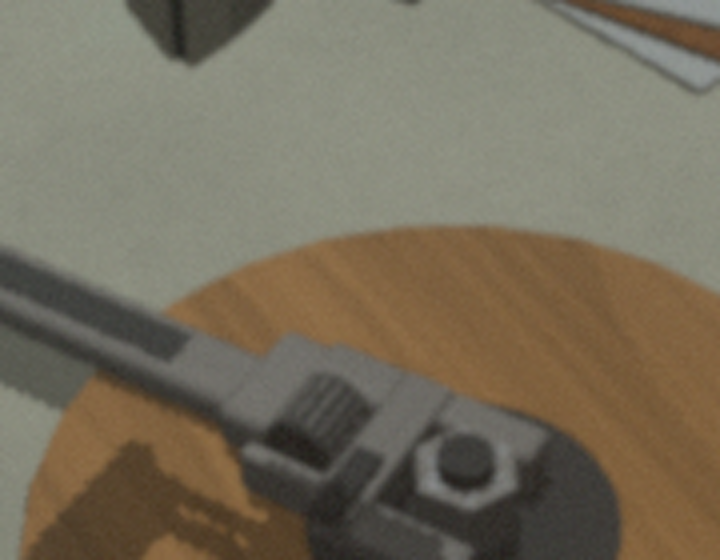

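View pics/w3.png

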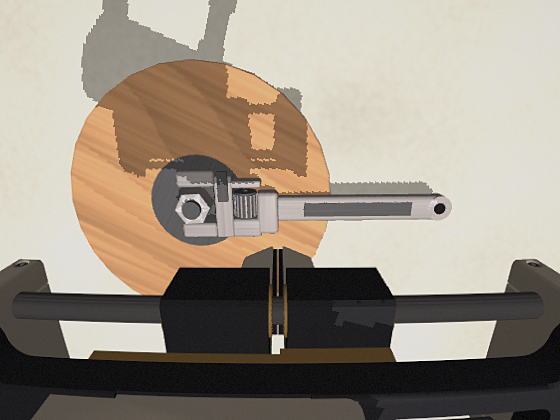

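Wrist view: the wrench lies level in the picture (yaw 195 matches), with worm at about (245,206) and stud at (191,208). Measuring from this.

```bash
cat >> h.py <<'E'
from scipy.spatial.transform import Rotation as Ro
def wcam(c,o):
    T=np.eye(4);T[:3,:3]=Ro.from_euler("xyz",o["tcp_rot"]).as_matrix();T[:3,3]=o["tool_pos"]
    c["world_to_cam"]=np.linalg.inv(T@np.array(c["T_tool_cam"]));return c
E
python3 - <<'E'
from h import *
o=bot.get_obs();w=wcam(bot.capture("wrist"),o)
crop(w["color"],165,155,130,95,6,"w4.png")
for n,u,v,z in(("stud",191,208,50),("worm",245,206,48),("hole",440,208,34)):
    print(n,hit(w,u,v,z))
E
```

```text
stud [541.58433094 -95.38228823  50.        ]
worm [526.87792897 -45.36594357  48.        ]
hole [482.05918326 148.78601266  34.        ]
```

View pics/w4.png

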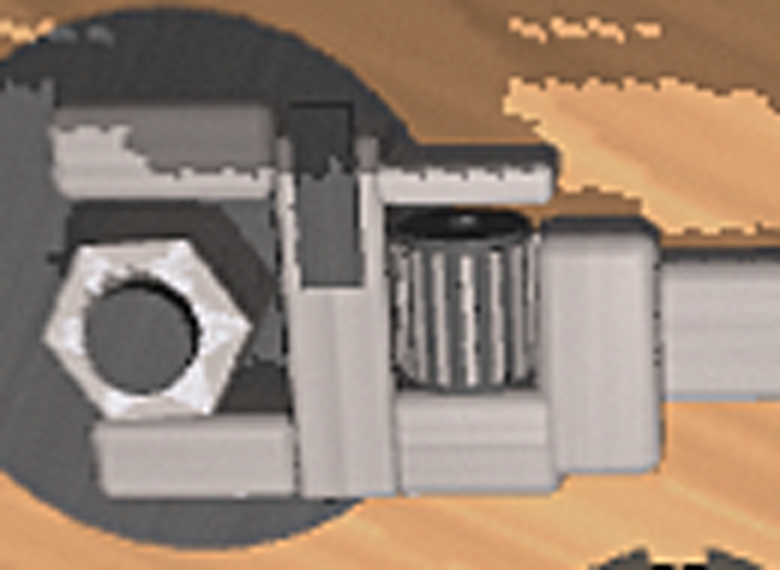

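```bash
sed -i 's/^W=.*;A=/W=np.array([527.5,-50.]);A=/' h.py
python3 - <<'E'
from h import *
w=wcam(bot.capture("wrist"),bot.get_obs())
print(hit(w,242.5,205.8,48),hit(w,188.7,210.8,50))
togo(*(W+13*ex),53,195)
E
```

```text
[526.1432361  -45.14072415  48.        ] [543.99902757 -94.4796877   50.        ]
now [508.4 -15.2 174.4] yaw -164.99 t 1.9333 F [-0.63  0.18 -0.21] w 0.052106023162506475
move [ -9.4 -25.6  99.4   0. ]
```

Run:
```python
from h import *
for i in range(5):
    o=bot.get_obs();w=wcam(bot.capture("wrist"),o)
    print(np.round(o["tool_pos"],1),np.round(o["dq"],3),np.round(o["tcp_rot"],4),hit(w,242.5,205.8,48))
```

```text
[508.4 -15.2 174.4] [ 0.026 -0.018  0.011  0.    -0.001 -0.001] [ 3.1407e+00 -1.0000e-03 -2.8796e+00] [526.14397891 -45.14279858  48.        ]
[508.3 -14.6 174.7] [ 0.018 -0.012  0.005  0.    -0.002  0.   ] [ 3.1410e+00 -5.0000e-04 -2.8784e+00] [526.23472707 -44.55663975  48.        ]
[508.3 -14.3 174.9] [ 0.009 -0.005 -0.001  0.001 -0.002 -0.001] [ 3.1412e+00 -1.0000e-04 -2.8777e+00] [526.39634699 -44.24042277  48.        ]
[508.3 -14.1 175. ] [ 0.004 -0.002 -0.004 -0.002 -0.001 -0.001] [ 3.1414e+00  2.0000e-04 -2.8772e+00] [526.56568937 -44.1329262   48.        ]
[508.4 -14.2 175.1] [ 0.    -0.    -0.004 -0.001 -0.003 -0.001] [-3.1416e+00  4.0000e-04 -2.8771e+00] [526.73188931 -44.16422355  48.        ]
```

Run:
```python
from h import *
o=bot.get_obs();w=wcam(bot.capture("wrist"),o)
crop(w["color"],165,155,130,95,6,"w5.png")
print(o["tool_pos"],o["tcp_rot"])
t=bot.capture("top");crop(t["color"],210,170,170,120,4,"t5.png")
```

```text
[508.55281475 -14.25315169 175.13821653] [-3.14146124e+00  5.47674861e-04 -2.87712895e+00]
```

View pics/w5.png

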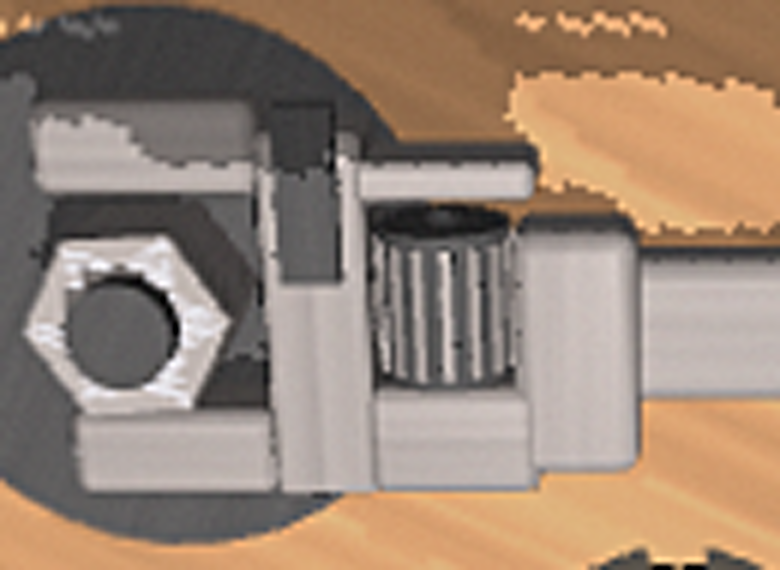

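View pics/t5.png

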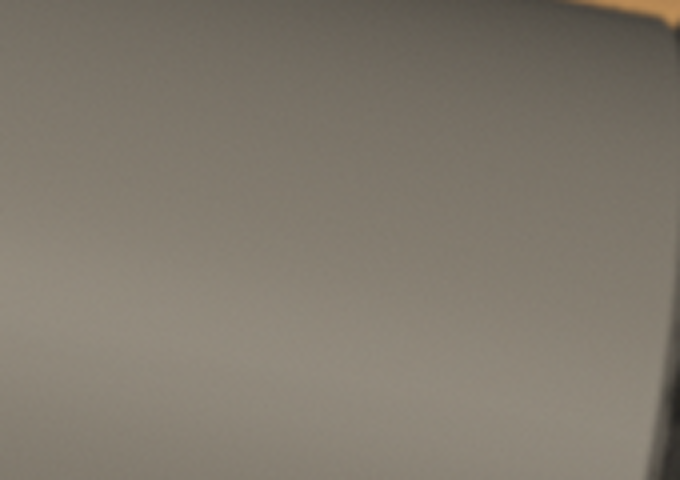

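Run:
```python
from h import *
o=bot.get_obs();w=wcam(bot.capture("wrist"),o)
print(hit(w,239.5,205.3,48),hit(w,185.3,210.3,50),hit(w,165+127/6,155+325/6,44))
W=np.array([528,-48.5])
togo(*(W+13*ex),53,195)
```

```text
[527.24932094 -47.46518914  48.        ] [545.38238855 -97.29374002  50.        ] [546.36789023 -97.92944742  44.        ]
now [508.7 -14.7 175. ] yaw -164.88 t 2.3333 F [0.19 0.23 0.59] w 0.4089757115131515
move [ -9.8 -24.7 100.    0.1]
```

Call:
play_rows:
  moves: [255, -10, -25, 35, 0, 255, -10, -25, 65, 0, 255, -10, -25, 85, 0, 255, -10, -25, 95, 0, 255, -10, -25, 100, 0, 255, -10, -25, 100, 0, 255, -10, -25, 100, 0, 255, -10, -25, 100, 0]

```text
time: 3.0
tool_pos: [526.0, -36.8, 76.2]
tcp_rot: [-3.14, 0.002, -2.878]
contact_force: [-0.4, 0.4, 0.6]
grip_width: 0.4
```

```bash
sed -i 's/^W=.*;A=/W=np.array([528,-48.5]);A=/' h.py;python3 - <<'E'
from h import *
for i in range(3):
  togo(*(W+13*ex),53,195)
  w=bot.capture("wrist")
cv2.imwrite("pics/w6.png",w["color"][:,:,::-1])
s=bot.capture("side");crop(s["color"],200,150,180,140,4,"s6.png")
E
```

```text
now [526.  -36.8  76.2] yaw -164.92 t 3.0 F [-0.42  0.39  0.57] w 0.4205467150547751
move [1.1 1.2 1.2 0.1]
now [525.9 -36.8  76.1] yaw -164.93 t 3.05 F [0.12 0.3  0.82] w 0.6101808037177292
move [1.  1.2 1.1 0.1]
now [525.8 -36.8  76. ] yaw -164.93 t 3.1 F [-0.26  0.14 -0.45] w 0.5821458174638805
move [0.9 1.1 1.  0.1]
```

View pics/w6.png

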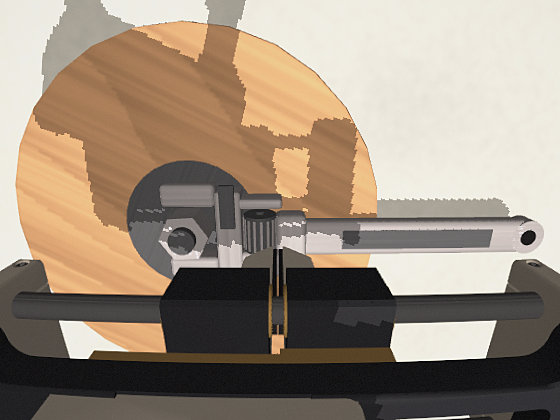

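View pics/s6.png

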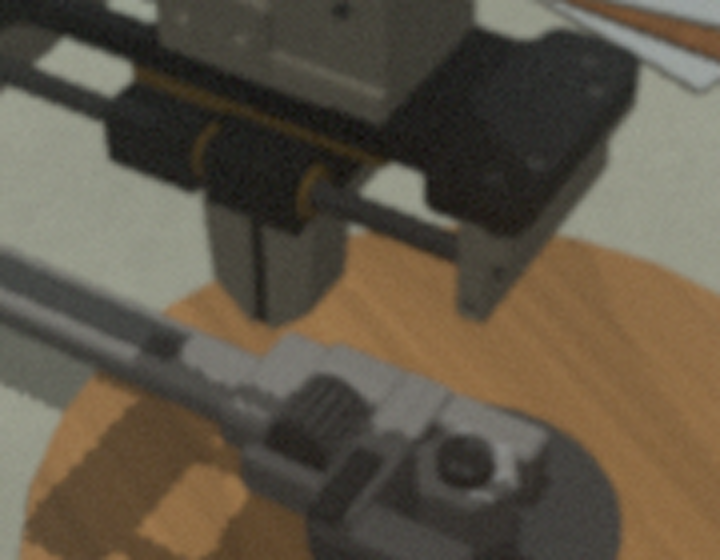

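Run:
```python
from h import *
s=bot.capture("side")
p=bot.get_obs()["tool_pos"]
for z in (54,80,120):
  q=proj(s,[[p[0],p[1],z]])[0];print(z,(q-[200,150])*4)
q=proj(s,[[*W,48]])[0];print((q-[200,150])*4)
crop(s["color"],235,190,70,70,9,"s7.png")
```

```text
54 [281.68833191 375.67318207]
80 [278.87146706 316.69219534]
120 [274.23753469 218.9491299 ]
[313.78245202 404.09388668]
```

View pics/s7.png

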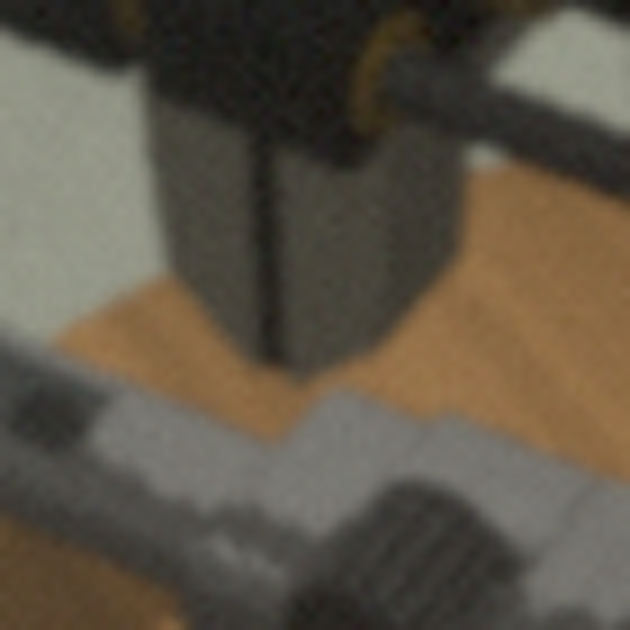

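Run:
```python
from h import *
w=bot.capture("wrist");c=dict(w);c["world_to_cam"]=np.linalg.inv(w["T_tool_cam"])
for x in(-9.5,9.5):
  for y in (-19,0,19):
    for z in (0,22): print(x,y,z,proj(c,[[x,y,z]])[0])
crop(w["color"],150,225,260,140,3,"w7.png")
t=bot.capture("top");cv2.imwrite("pics/t7.png",t["color"][:,:,::-1])
print(proj(bot.capture("side"),[[526,-37,z] for z in(54,76)]))
```

```text
-9.5 -19 0 [244.86010578 269.55978705]
-9.5 -19 22 [248.12294302 253.20468911]
-9.5 0 0 [277.08753919 269.63110418]
-9.5 0 22 [277.13727404 253.25421225]
-9.5 19 0 [309.31928222 269.61374945]
-9.5 19 22 [306.1549514  253.25134097]
9.5 -19 0 [243.77115425 239.90858219]
9.5 -19 22 [247.26292931 226.09016576]
9.5 0 0 [277.09637152 239.95887218]
9.5 0 22 [277.14683696 226.12359378]
9.5 19 0 [310.42622285 239.96068359]
9.5 19 22 [307.03430835 226.13524975]
[[270.93351421 243.73288941]
 [270.3528401  231.31179117]]
```

View pics/w7.png

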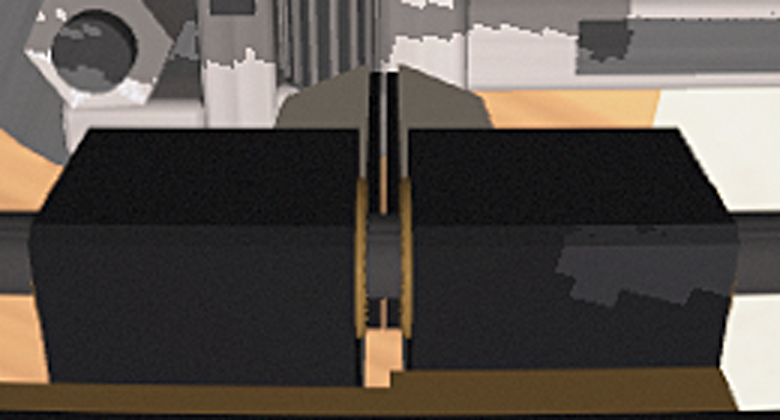

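View pics/t7.png

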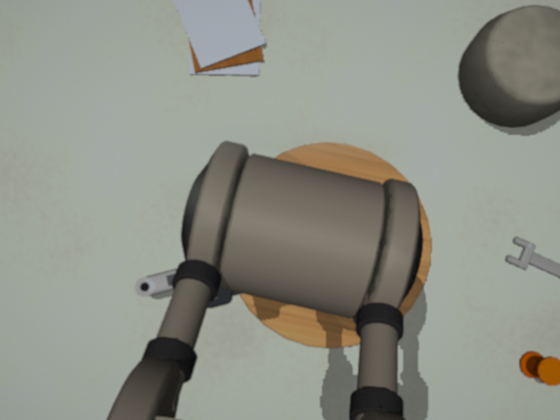

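Both the wrist and the side picture suggest the fingertip sits higher than the 22 mm given, so I'll come down in small steps and go by the contact force.

Call:
play_rows:
  moves: [255, 1, 1, 2, 0, 255, 1, 1, 4, 0, 255, 1, 1, 6, 0, 255, 1, 1, 8, 0, 255, 1, 1, 8, 0, 255, 1, 1, 8, 0]

```text
time: 3.9
tool_pos: [523.7, -36.1, 66.5]
tcp_rot: [3.141, -0.0, -2.879]
contact_force: [0.2, -0.3, -0.0]
grip_width: 0.5
```

Run:
```python
from h import *
for i in range(3):
  togo(*(W+13*ex),45,195)
  s=bot.capture("side")
crop(s["color"],235,190,70,70,9,"s8.png")
```

```text
now [523.7 -36.1  66.5] yaw -164.94 t 3.9 F [ 0.19 -0.35 -0.02] w 0.4625091850511995
move [-1.  -0.1 -0.5  0.1]
now [523.8 -36.1  66.6] yaw -164.94 t 3.95 F [0.18 0.36 0.43] w 0.7222421969037252
move [-0.8 -0.1 -0.4  0.1]
now [523.9 -36.1  66.7] yaw -164.94 t 4.0 F [-0.46  0.74  0.18] w 0.11362063864063435
move [-0.8 -0.  -0.3  0.1]
```

View pics/s8.png

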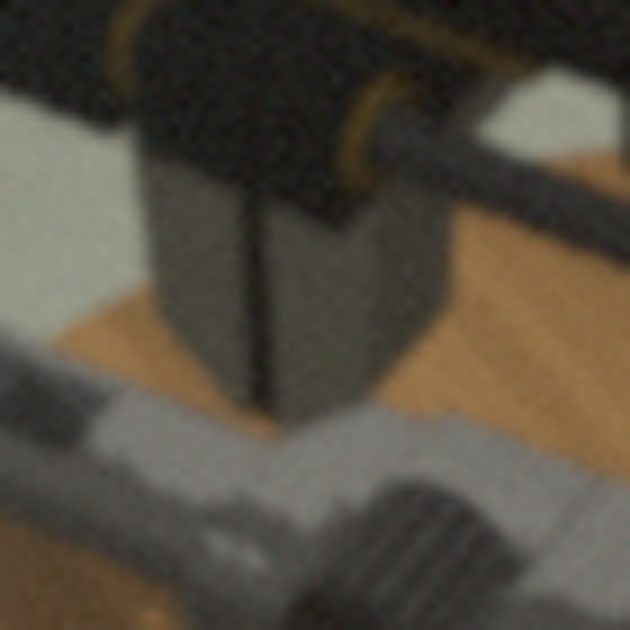

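Call:
play_rows:
  moves: [255, 0, 0, -5, 0, 255, 0, 0, -10, 0, 255, -1, -6, -10, 0, 255, -1, -13, -10, 0, 255, -1, -13, -10, 0, 255, -1, -13, -8, 0, 255, -1, -13, -6, 0, 255, -1, -13, -6, 0]

```text
time: 4.72
tool_pos: [527.6, -48.3, 72.0]
tcp_rot: [3.141, -0.001, -2.879]
contact_force: [-0.9, 0.6, 0.2]
grip_width: 0.4
```

Run:
```python
from h import *
for i in range(3):
  togo(*W,45,195)
  s=bot.capture("side")
crop(s["color"],235,190,70,70,9,"s9.png")
```

```text
now [527.6 -48.3  72. ] yaw -164.95 t 4.7167 F [-0.9   0.58  0.15] w 0.36160655974443967
move [-0.3 -0.3  5.   0. ]
now [527.7 -48.2  72.2] yaw -164.95 t 4.7667 F [-0.37  0.16  0.03] w 0.5855783836427088
move [-0.2 -0.3  5.2  0.1]
now [527.9 -48.2  72.4] yaw -164.94 t 4.8167 F [ 0.38  0.43 -0.75] w 0.5700181506381643
move [-0.  -0.3  5.4  0.1]
```

View pics/s9.png

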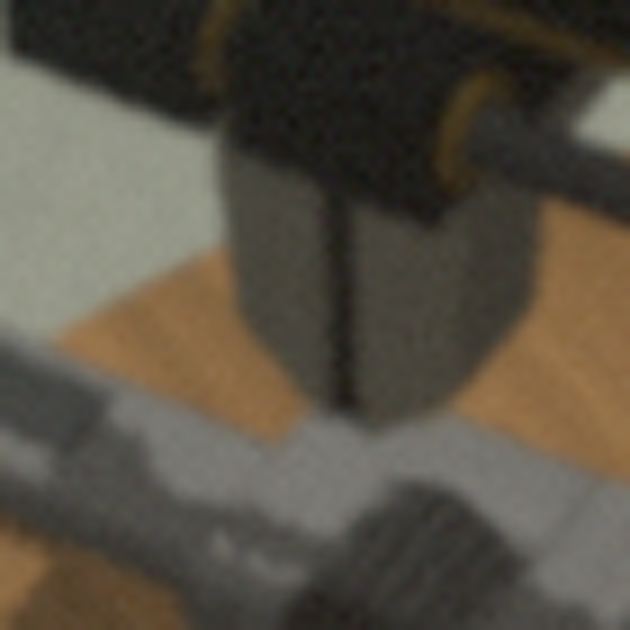

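Call:
play_rows:
  moves: [255, 0, 0, 2, 0, 255, 0, 0, 4, 0, 255, 0, 0, 5, 0, 255, 0, 0, 5, 0, 255, 0, 0, 5, 0]

```text
time: 5.28
tool_pos: [528.1, -48.3, 67.6]
tcp_rot: [3.141, -0.0, -2.879]
contact_force: [-0.4, -0.7, 0.7]
grip_width: 0.1
```

Run:
```python
from h import *
for i in range(4):
  togo(*W,45,195)
  s=bot.capture("side")
crop(s["color"],235,190,70,70,9,"s10.png")
w=bot.capture("wrist")
crop(w["color"],150,205,260,140,3,"w10.png")
```

```text
now [528.1 -48.3  67.6] yaw -164.94 t 5.2833 F [-0.41 -0.74  0.71] w 0.09195581388259685
move [ 0.1 -0.1  0.6  0.1]
now [528.1 -48.4  67.7] yaw -164.94 t 5.3333 F [ 0.27 -0.11 -0.84] w 0.6656736740961264
move [ 0.2 -0.1  0.7  0.1]
now [528.2 -48.4  67.7] yaw -164.94 t 5.3833 F [-0.29  0.39  1.28] w 0.6002218128478316
move [ 0.2 -0.1  0.7  0.1]
now [528.2 -48.4  67.8] yaw -164.94 t 5.4333 F [-0.43 -0.14  0.46] w 0.6134478455121288
move [ 0.2 -0.   0.8  0.1]
```

View pics/s10.png

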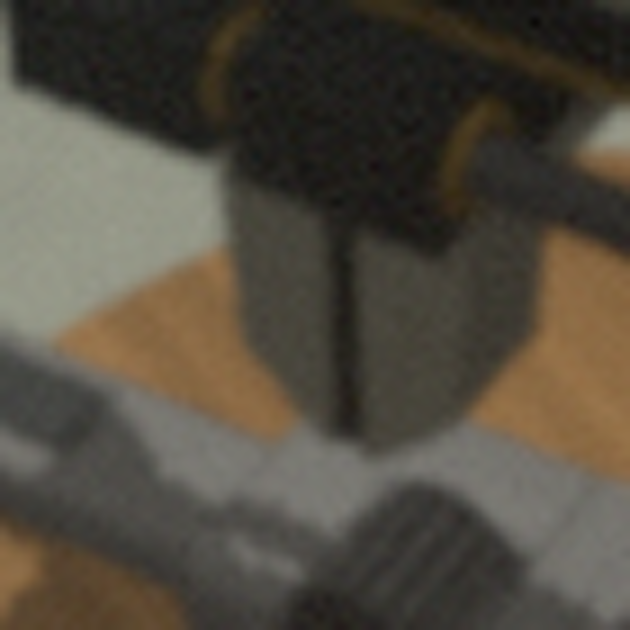

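View pics/w10.png

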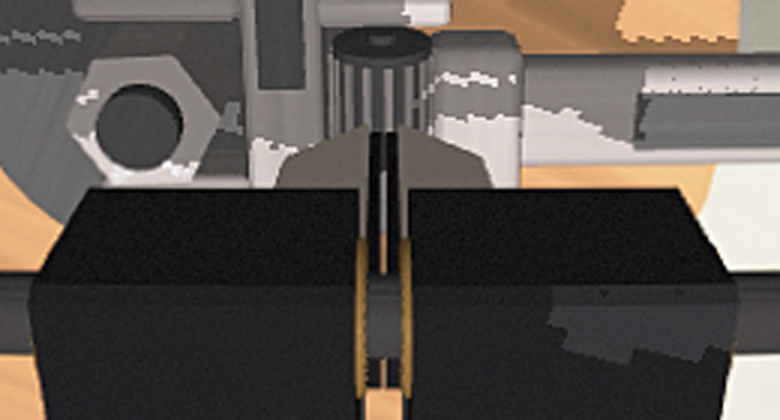

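Still no contact with the tip nominally at 45.7. The pictures put the tip near TCP height, so I'll keep going down carefully.

Call:
play_rows:
  moves: [255, 0, 0, 2, 0, 255, 0, 0, 4, 0, 255, 0, 0, 6, 0, 255, 0, 0, 8, 0, 255, 0, 0, 9, 0, 255, 0, 0, 9, 0]

```text
time: 6.03
tool_pos: [527.9, -48.3, 58.3]
tcp_rot: [3.141, -0.001, -2.879]
contact_force: [-0.6, -0.1, 0.4]
grip_width: 0.2
```

Run:
```python
from h import *
for i in range(4):
  togo(*W,45,195)
  s=bot.capture("side")
crop(s["color"],235,190,70,70,9,"s11.png")
```

```text
now [527.9 -48.3  58.3] yaw -164.94 t 6.0333 F [-0.56 -0.11  0.37] w 0.19328216542353488
move [-0.  -0.2 -8.7  0.1]
now [528.  -48.4  58.5] yaw -164.94 t 6.0833 F [-0.88  0.19  0.64] w 0.6571117224802319
move [ 0.1 -0.1 -8.5  0.1]
now [528.1 -48.4  58.6] yaw -164.94 t 6.1333 F [ 0.48 -0.63  0.38] w 0.5891881502120305
move [ 0.2 -0.1 -8.4  0.1]
now [528.2 -48.4  58.7] yaw -164.95 t 6.1833 F [-0.43  0.22 -0.37] w 0.16422621856137085
move [ 0.2 -0.  -8.3  0.1]
```

View pics/s11.png

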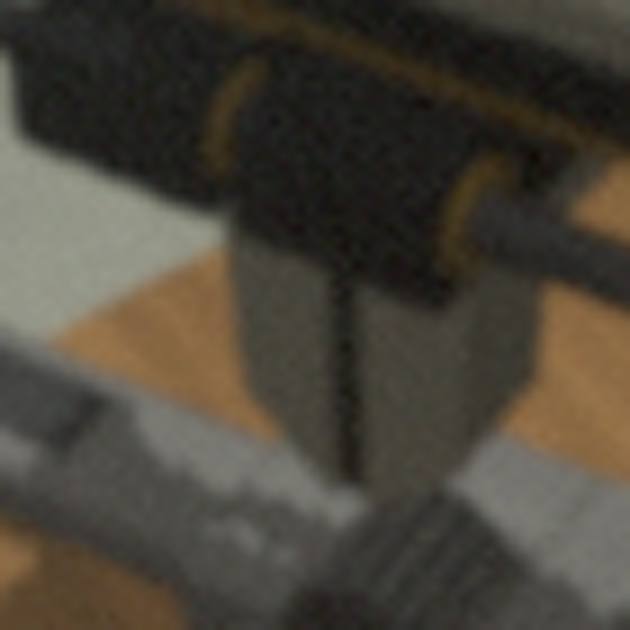

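Run:
```python
from h import *
s=bot.capture("side")
f=lambda P:np.round((proj(s,P)-[235,190])*9).tolist()
T=np.array([528.2,-48.4])
for z in (58.7,66,36.7): print(z,"near/mid/far",f([[*(T+k*ey),z] for k in(9.5,0,-9.5)]))
print("worm",f([[*(W+k*ey),48] for k in(13,0,-13)]))
im=s["color"];cv2.imwrite("pics/s12.png",im[:,:,::-1])
w=bot.capture("wrist");cv2.imwrite("pics/w12.png",w["color"][:,:,::-1])
```

```text
58.7 near/mid/far [[353.0, 539.0], [390.0, 495.0], [426.0, 452.0]]
66 near/mid/far [[351.0, 502.0], [389.0, 458.0], [425.0, 416.0]]
36.7 near/mid/far [[357.0, 646.0], [393.0, 603.0], [429.0, 560.0]]
worm [[341.0, 609.0], [391.0, 549.0], [440.0, 491.0]]
```

View pics/s12.png

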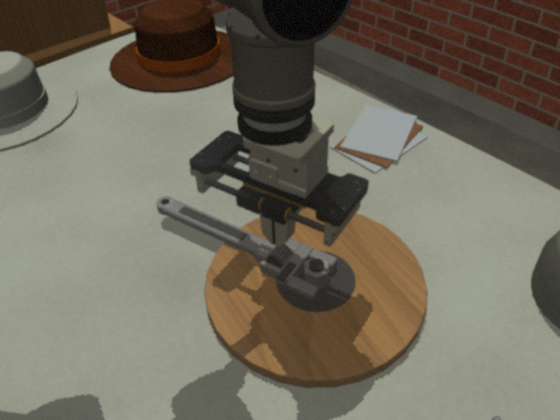

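View pics/w12.png

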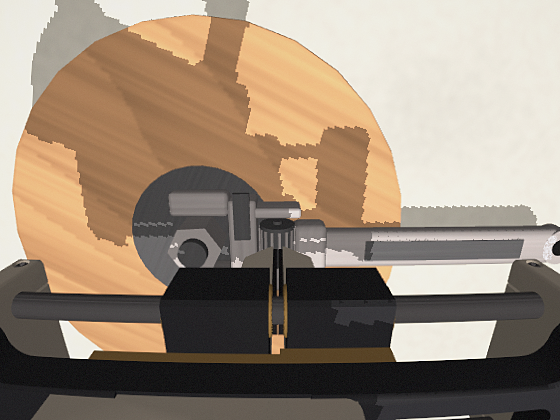

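Call:
play_rows:
  moves: [255, 0, 0, 2, 0, 255, 0, 0, 4, 0, 255, 0, 0, 6, 0, 255, 0, 0, 8, 0, 255, 0, 0, 9, 0, 255, 0, 0, 9, 0]

```text
time: 6.83
tool_pos: [527.9, -48.3, 49.3]
tcp_rot: [3.141, -0.001, -2.879]
contact_force: [-0.7, -0.1, 1.0]
grip_width: 0.2
```

Run:
```python
from h import *
for i in range(4):
  togo(*W,45,195)
  s=bot.capture("side")
crop(s["color"],235,190,70,70,9,"s13.png")
```

```text
now [527.9 -48.3  49.3] yaw -164.94 t 6.8333 F [-0.66 -0.09  1.  ] w 0.17676473981320884
move [ -0.   -0.2 -17.7   0.1]
now [528.  -48.4  49.5] yaw -164.94 t 6.8833 F [-0.75 -0.42  0.25] w 0.08021281009961198
move [  0.1  -0.1 -17.5   0.1]
now [528.1 -48.4  49.6] yaw -164.94 t 6.9333 F [-0.11  0.42 -0.29] w 0.7328268768762572
move [  0.1  -0.1 -17.4   0.1]
now [528.2 -48.4  49.7] yaw -164.94 t 6.9833 F [ 0.27 -0.47 -0.29] w 0.41530380969273806
move [  0.2  -0.1 -17.3   0.1]
```

View pics/s13.png

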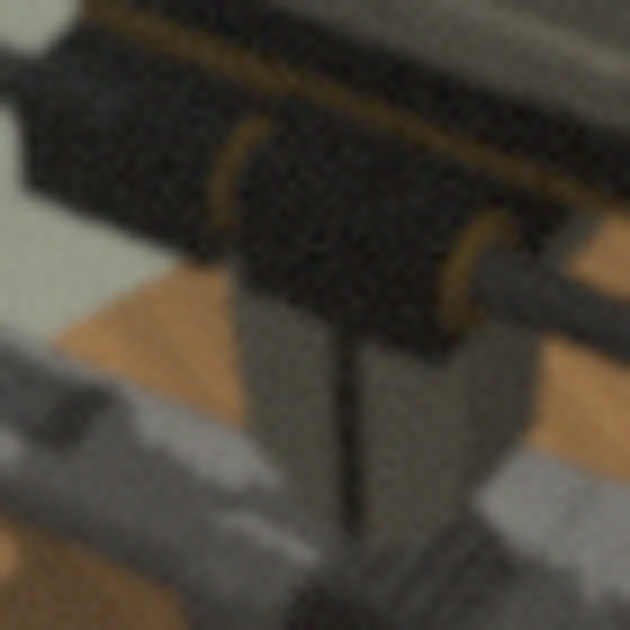

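Call:
play_rows:
  moves: [255, 0, 0, 1, 0, 255, 0, 0, 2, 0, 255, 0, 0, 3, 0, 255, 0, 0, 3, 0]

```text
time: 7.37
tool_pos: [528.0, -48.3, 46.5]
tcp_rot: [3.141, -0.0, -2.879]
contact_force: [0.6, -0.1, -0.9]
grip_width: 0.7
```

Call:
play_rows:
  moves: [255, 0, 0, 1, 0, 255, 0, 0, 2, 0, 255, 0, 0, 2, 0]

```text
time: 7.62
tool_pos: [528.0, -48.4, 44.5]
tcp_rot: [3.141, -0.0, -2.879]
contact_force: [-1.1, -1.1, -0.3]
grip_width: 0.0
```

Call:
play_rows:
  moves: [255, 0, 0, 1, 0, 255, 0, 0, 1, 0]

```text
time: 7.78
tool_pos: [528.1, -48.4, 43.6]
tcp_rot: [3.141, -0.0, -2.879]
contact_force: [-0.1, 0.4, -1.0]
grip_width: 0.3
```

Run:
```python
from h import *
s=bot.capture("side")
crop(s["color"],235,190,70,70,9,"s14.png")
w=bot.capture("wrist");crop(w["color"],180,180,200,100,4,"w14.png")
togo(*W,45,195)
```

```text
now [528.1 -48.4  43.7] yaw -164.94 t 7.8833 F [-0.01  0.39 -0.22] w 0.46405586742877014
move [  0.2  -0.1 -23.3   0.1]
```

View pics/s14.png

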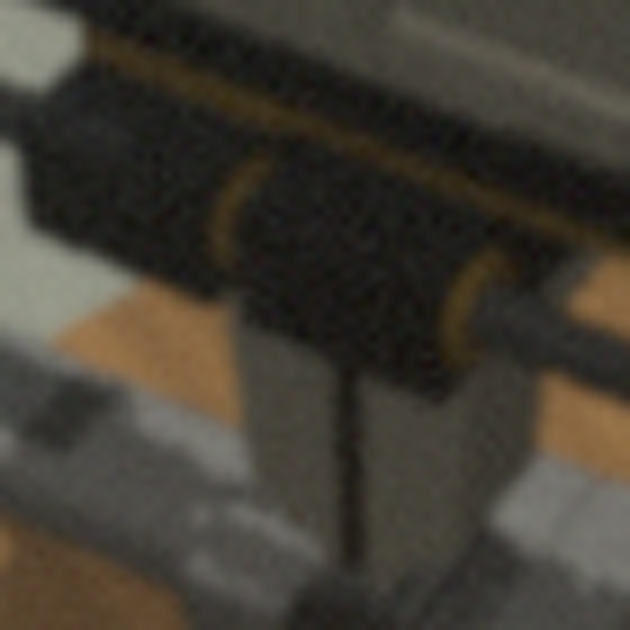

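View pics/w14.png

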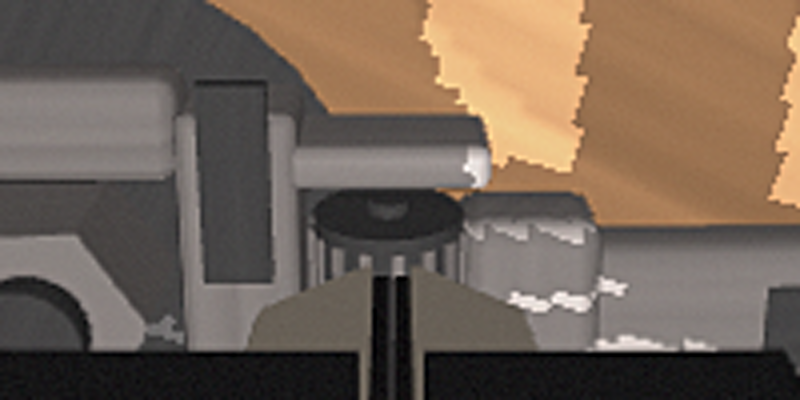

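Call:
play_rows:
  moves: [255, 0, 0, 1, 0, 255, 0, 0, 2, 0, 255, 0, 0, 2, 0]

```text
time: 8.13
tool_pos: [528.0, -48.4, 41.5]
tcp_rot: [3.141, -0.0, -2.879]
contact_force: [-0.1, -0.9, 1.0]
grip_width: 0.6
```

Call:
play_rows:
  moves: [255, 0, 0, 1, 0, 255, 0, 0, 2, 0, 255, 0, 0, 2, 0]

```text
time: 8.38
tool_pos: [528.2, -48.4, 39.7]
tcp_rot: [-3.142, 0.0, -2.879]
contact_force: [-1.0, 0.2, 2.5]
grip_width: 0.2
```

Call:
play_rows:
  moves: [255, 0, 0, 1, 0, 255, 0, 0, 1, 0, 255, 0, 0, 1, 0]

```text
time: 8.63
tool_pos: [528.2, -48.4, 38.9]
tcp_rot: [-3.142, 0.0, -2.879]
contact_force: [-1.3, 0.9, 3.9]
grip_width: 0.4
```

Run:
```python
from h import *
F=[]
for i in range(4):
  s=bot.capture("side");o=bot.get_obs();F.append(o["contact_force"])
print(np.mean(F,0));togo(*W,45,195)
crop(s["color"],235,190,70,70,9,"s15.png")
```

```text
[-0.63442811  0.37548336  4.10014163]
now [528.2 -48.4  38.9] yaw -164.94 t 8.8333 F [-1.54 -0.26  4.47] w 0.45306299147242074
move [  0.3  -0.  -28.1   0.1]
```

View pics/s15.png

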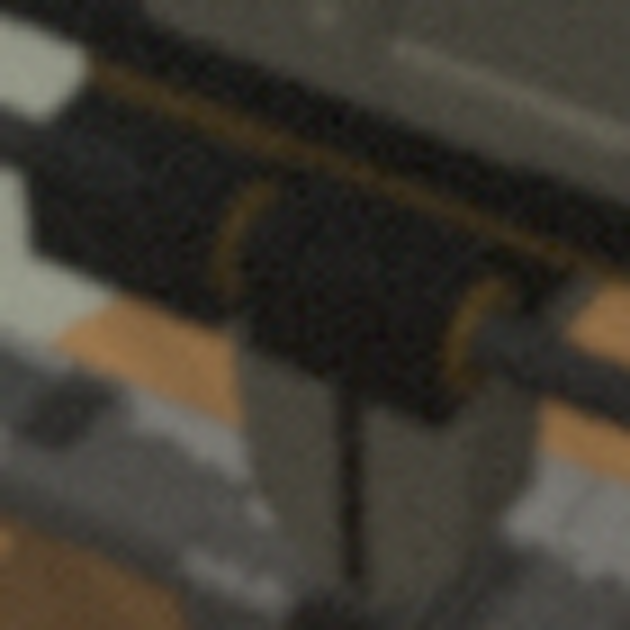

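Contact at TCP z of about 41, so the real fingertip is some 7 mm above the TCP (matching the pictures). Pressing to 3 mm and doing a short closing stroke.

Call:
play_rows:
  moves: [255, 0, 0, 1, 0, 255, 0, 0, 1, 0, 255, 0, -2, 1, 0, 255, 0, -4, 1, 0, 255, 0, -6, 1, 0, 255, 0, -7, 1, 0, 255, 0, -7, 1, 0]

```text
time: 9.42
tool_pos: [530.2, -55.4, 37.8]
tcp_rot: [-3.141, 0.0, -2.879]
contact_force: [-0.4, -0.6, 4.7]
grip_width: 1.0
```

Run:
```python
from h import *
F=[]
for i in range(3):
  s=bot.capture("wrist");o=bot.get_obs();F.append(o["contact_force"])
print(np.mean(F,0));togo(*W,16,195)
crop(s["color"],150,180,200,100,4,"w15.png")
```

```text
[ 0.12749788 -1.09521741  4.88790333]
now [530.2 -55.4  37.8] yaw -164.94 t 9.5667 F [ 0.95 -1.79  4.69] w 0.49137004470501366
move [ 0.3  7.2 -0.2  0.1]
```

View pics/w15.png

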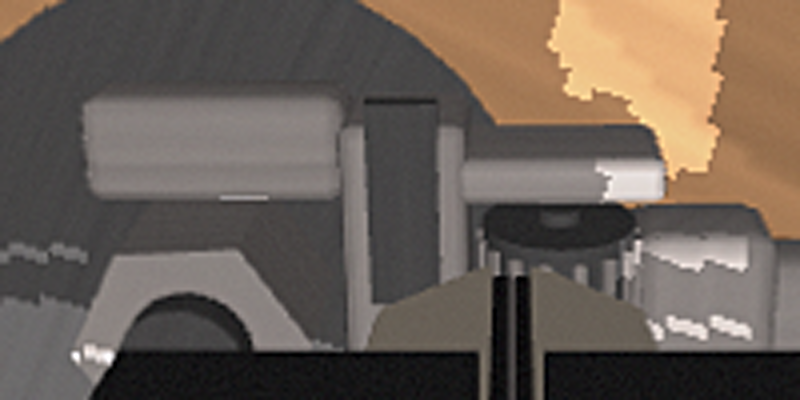

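Call:
play_rows:
  moves: [255, 0, 0, -4, 0, 255, 0, 0, -8, 0, 255, 0, 5, -8, 0, 255, 0, 10, -8, 0, 255, 0, 13, -8, 0, 255, 0, 13, -5, 0, 255, 0, 13, -2, 0, 255, 0, 13, 0, 0]

```text
time: 10.23
tool_pos: [526.5, -42.2, 37.4]
tcp_rot: [3.141, -0.0, -2.879]
contact_force: [-0.8, 2.2, 6.2]
grip_width: 0.6
```

Call:
play_rows:
  moves: [255, 0, 0, 0.5, 0, 255, 0, -2, 0.5, 0, 255, 0, -4, 0.5, 0, 255, 0, -6, 0.5, 0, 255, 0, -8, 0.5, 0, 255, 0, -10, 0.5, 0, 255, 0, -12, 0.5, 0, 255, 0, -12, 0.5, 0]

```text
time: 10.9
tool_pos: [530.0, -54.8, 37.5]
tcp_rot: [-3.141, 0.001, -2.879]
contact_force: [-0.9, -1.2, 5.5]
grip_width: 0.4
```

Run:
```python
from h import *
F=[]
for i in range(3):
  s=bot.capture("wrist");o=bot.get_obs();F.append(o["contact_force"])
print(np.mean(F,0));togo(*W,16,195)
crop(s["color"],150,180,200,100,4,"w16.png")
```

```text
[-0.49456938 -2.07293263  4.78491729]
now [530.  -54.7  37.5] yaw -164.95 t 11.05 F [-0.5  -2.35  5.09] w 0.15171209503179953
move [ 0.4  6.5 -0.5  0.1]
```

View pics/w16.png

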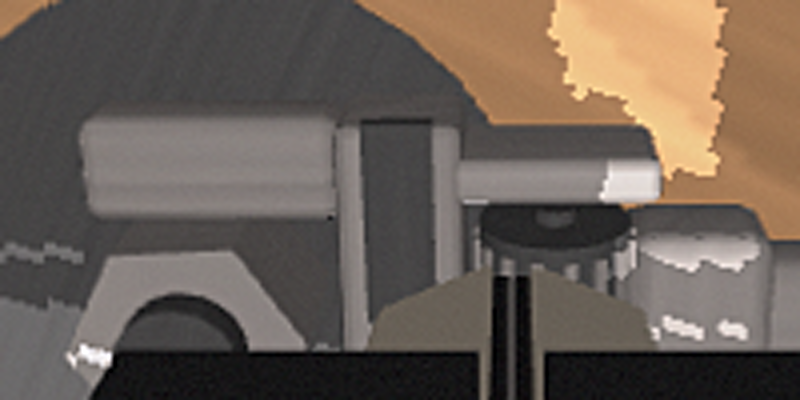

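The sliding jaw's inner face went from row 198 to 217 in the crop, about 2.6 mm, so rolling works. Repeating.

Call:
play_rows:
  moves: [255, 0, 0, -4, 0, 255, 0, 0, -8, 0, 255, 0, 5, -8, 0, 255, 0, 10, -8, 0, 255, 0, 12, -8, 0, 255, 0, 12, -5, 0, 255, 0, 12, -2, 0, 255, 0, 12, 0, 0]

```text
time: 11.72
tool_pos: [526.6, -42.2, 37.0]
tcp_rot: [3.141, 0.0, -2.879]
contact_force: [-0.4, 1.6, 6.4]
grip_width: 0.7
```

Call:
play_rows:
  moves: [255, 0, 0, 0, 0, 255, 0, -2, 0, 0, 255, 0, -4, 0, 0, 255, 0, -6, 0, 0, 255, 0, -8, 0, 0, 255, 0, -10, 0, 0, 255, 0, -12, 0, 0, 255, 0, -12, 0, 0]

```text
time: 12.38
tool_pos: [529.3, -54.3, 37.4]
tcp_rot: [3.141, -0.001, -2.879]
contact_force: [-2.9, 1.4, 6.3]
grip_width: 0.3
```

Run:
```python
from h import *
F=[]
for i in range(3):
  s=bot.capture("wrist");o=bot.get_obs();F.append(o["contact_force"])
print(np.mean(F,0));togo(*W,16,195)
crop(s["color"],150,180,200,100,4,"w17.png")
```

```text
[-2.57849201  0.29361797  6.35840796]
now [529.3 -54.3  37.4] yaw -164.95 t 12.5333 F [-2.69 -0.19  6.48] w 0.48652054075371215
move [-0.2  5.9 -0.6  0. ]
```

View pics/w17.png

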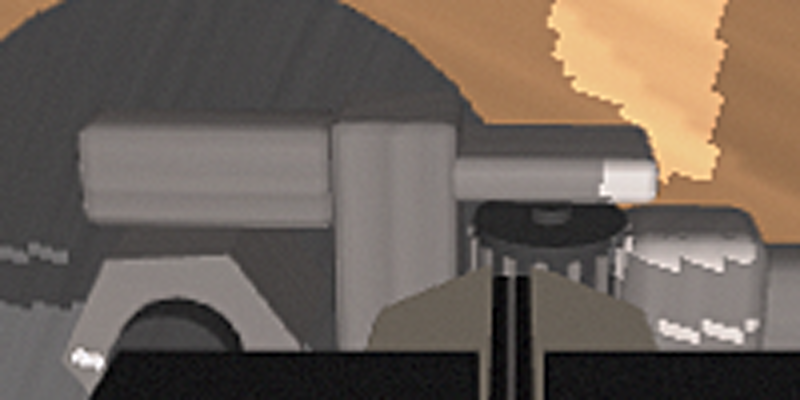

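Call:
play_rows:
  moves: [255, 0, 0, -4, 0, 255, 0, 0, -8, 0, 255, 0, 5, -8, 0, 255, 0, 10, -8, 0, 255, 0, 12, -8, 0, 255, 0, 12, -5, 0, 255, 0, 12, -2, 0, 255, 0, 12, 0, 0]

```text
time: 13.2
tool_pos: [526.6, -42.2, 37.0]
tcp_rot: [3.141, 0.0, -2.879]
contact_force: [-1.1, 2.3, 8.0]
grip_width: 0.3
```

Call:
play_rows:
  moves: [255, 0, 0, 0, 0, 255, 0, -2, 0, 0, 255, 0, -4, 0, 0, 255, 0, -6, 0, 0, 255, 0, -8, 0, 0, 255, 0, -10, 0, 0, 255, 0, -12, 0, 0, 255, 0, -12, 0, 0]

```text
time: 13.87
tool_pos: [529.5, -53.8, 37.6]
tcp_rot: [3.141, -0.0, -2.879]
contact_force: [-2.8, 3.8, 8.8]
grip_width: 0.2
```

Run:
```python
from h import *
F=[]
for i in range(3):
  s=bot.capture("wrist");o=bot.get_obs();F.append(o["contact_force"])
print(np.mean(F,0));togo(*W,16,195)
crop(s["color"],150,180,200,100,4,"w18.png")
```

```text
[-2.28887993  3.48614348  7.86120559]
now [529.5 -53.7  37.6] yaw -164.96 t 14.0167 F [-1.41  3.87  7.95] w 0.17476087695260156
move [ 0.1  5.5 -0.4  0. ]
```

Call:
play_rows:
  moves: [255, 0, 0, -10, 0, 255, 0, 0, -40, 0, 255, 0, 0, -80, 0, 255, 0, 0, -110, 0, 255, 20, 10, -136, 0, 255, 20, 10, -136, 0, 255, 20, 10, -136, 0, 255, 20, 10, -136, 0]

```text
time: 14.68
tool_pos: [507.6, -49.8, 172.9]
tcp_rot: [3.142, -0.0, -2.879]
contact_force: [-0.5, -0.6, -0.6]
grip_width: 0.4
```

Run:
```python
from h import *
for i in range(4):
  o=bot.get_obs();s=bot.capture("wrist")
print(np.round(o["tool_pos"],1))
np.savez("w19.npz",img=s["color"],p=o["tool_pos"],r=o["tcp_rot"])
cv2.imwrite("pics/w19f.png",s["color"][:,:,::-1])
crop(s["color"],150,135,140,100,5,"w19.png")
```

```text
[507.5 -49.7 171.9]
```

View pics/w18.png

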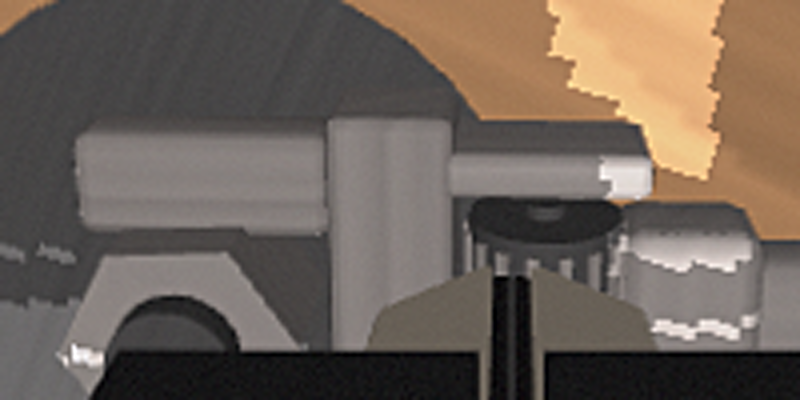

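View pics/w19.png

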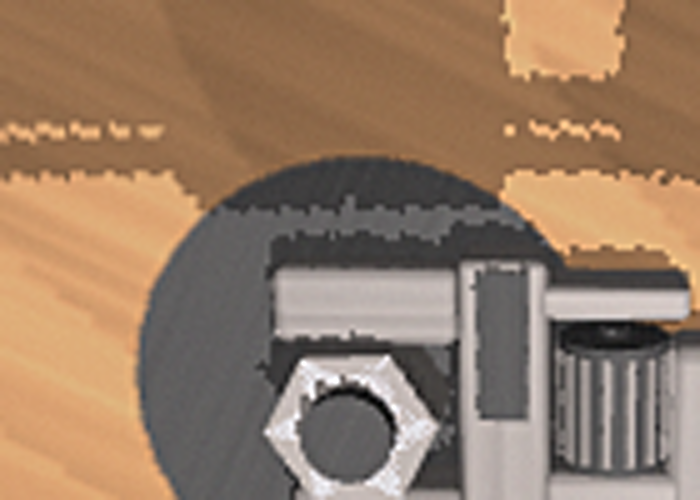

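Run:
```python
from h import *
o=bot.get_obs();w=wcam(bot.capture("wrist"),o)
crop(w["color"],190,185,100,70,8,"w20.png")
f=lambda u,v,z:(hit(w,u,v,z)[:2]-N)@np.c_[ex,ey]
print(f(224,203.2,38),f(221,206,44),f(221,234.4,44), f(150+345/5,135+435/5,50))
t=bot.capture("top");cv2.imwrite("pics/t20.png",t["color"][:,:,::-1])
```

```text
[ 4.0100812  14.40918272] [ 1.98526074 13.36354969] [  0.39064953 -16.45004362] [ 0.28722233 -1.02086249]
```

View pics/w20.png

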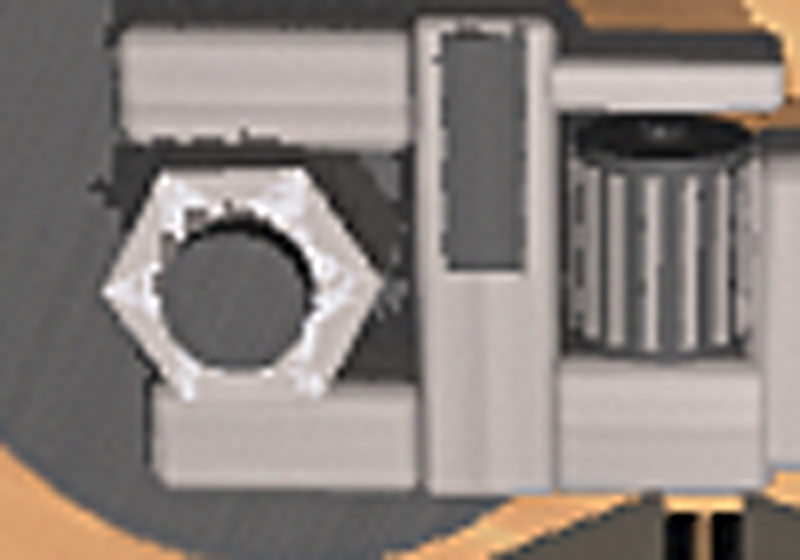

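Run:
```python
from h import *
o=bot.get_obs();w=wcam(bot.capture("wrist"),o)
g=lambda w,u,v,z:(hit(w,u,v,z)[:2]-N)@np.c_[ex,ey]
a=[g(w,190+u/8,185+v/8,38) for u,v in((280,147),(140,145),(280,487),(400,30))]
print("now",np.round(a,1))
o={"tool_pos":[508.55,-14.25,175.14],"tcp_rot":[-3.1415,.0005,-2.8771]}
w=wcam(w,o)
b=[g(w,165+u/6,155+v/6,38) for u,v in((150,192),(50,192),(180,490),(100,104))]
print("before",np.round(b,1), np.round([g(w,165+127/6,155+235/6,44),g(w,165+127/6,155+412/6,44)],1))
```

```text
now [[  4.9  13.9]
 [-12.5  14.2]
 [  2.6 -32.1]
 [ 20.3  28.9]]
before [[  4.3  19.4]
 [-12.4  19.4]
 [  5.2 -33.7]
 [ -2.8  34.1]] [[  1.6  13.7]
 [ -1.  -17.1]]
```

Run:
```python
from h import *
o=bot.get_obs();w=wcam(bot.capture("wrist"),o)
print(hit(w,190+663/8,185+255/8,48))
togo(*(W+6*ex),8+36,195)
```

```text
[528.06793683 -48.55780906  48.        ]
now [507.7 -49.7 172.6] yaw -164.94 t 15.0833 F [ 0.45 -1.25  0.24] w 0.2888246742743331
move [-1.990e+01  1.900e+00  1.066e+02  1.000e-01]
```

Call:
play_rows:
  moves: [255, -10, 1, 40, 0, 255, -20, 2, 75, 0, 255, -20, 2, 105, 0, 255, -20, 2, 122, 0, 255, -20, 2, 127, 0, 255, -20, 2, 127, 0, 255, -20, 2, 131, 0, 255, -20, 2, 136, 0]

```text
time: 15.75
tool_pos: [528.0, -42.9, 38.7]
tcp_rot: [-3.14, 0.003, -2.879]
contact_force: [0.6, 1.6, 4.2]
grip_width: 0.8
```

Call:
play_rows:
  moves: [255, 0, 0, 0, 0, 255, 0, -2, 0, 0, 255, 0, -4, 0, 0, 255, 0, -6, 0, 0, 255, 0, -8, 0, 0, 255, 0, -10, 0, 0, 255, 0, -12, 0, 0, 255, 0, -12, 0, 0]

```text
time: 16.42
tool_pos: [530.2, -54.4, 38.2]
tcp_rot: [-3.141, 0.001, -2.879]
contact_force: [0.0, 2.2, 5.4]
grip_width: 0.6
```

Run:
```python
from h import *
F=[]
for i in range(3):
  s=bot.capture("wrist");o=bot.get_obs();F.append(o["contact_force"])
print(np.mean(F,0));togo(*W,16,195)
crop(s["color"],150,180,200,100,4,"w21.png")
```

```text
[-0.32277394  2.18548747  5.1965423 ]
now [530.1 -54.4  38.2] yaw -164.95 t 16.5667 F [-1.16  2.51  4.9 ] w 0.3781686656575858
move [0.5 6.2 0.2 0.1]
```

View pics/w21.png

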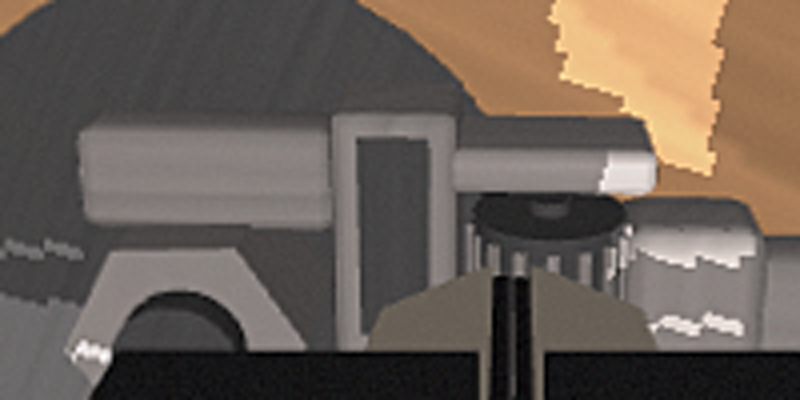

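The stroke moved nothing further relative to the head and the finger slipped: gripped. Now I'll go over to the handle's +y side.

Call:
play_rows:
  moves: [255, 0, 0, -15, 0, 255, 0, 0, -50, 0, 255, 5, 30, -60, 0, 255, 15, 70, -60, 0, 255, 25, 110, -60, 0, 255, 25, 150, -60, 0, 255, 25, 154, -60, 0, 255, 25, 154, -60, 0]

```text
time: 17.23
tool_pos: [464.9, 89.6, 97.7]
tcp_rot: [-3.141, 0.0, -2.875]
contact_force: [-0.0, -0.2, 0.3]
grip_width: 0.5
```

Run:
```python
from h import *
for i in range(3):
  o=bot.get_obs();w=bot.capture("wrist")
cv2.imwrite("pics/w22.png",w["color"][:,:,::-1])
s=bot.capture("side");cv2.imwrite("pics/s22.png",s["color"][:,:,::-1])
print(np.round((o["tool_pos"][:2]-N)@np.c_[ex,ey],1))
togo(*(N+200*ex+28*ey),15-22,195)
```

```text
[199.9  27.8]
now [466.2  86.8  97.3] yaw -165.02 t 17.4333 F [ 0.11  0.9  -0.53] w 0.867315066802706
move [ 0.1  0.8 82.3 -0. ]
```

View pics/w22.png

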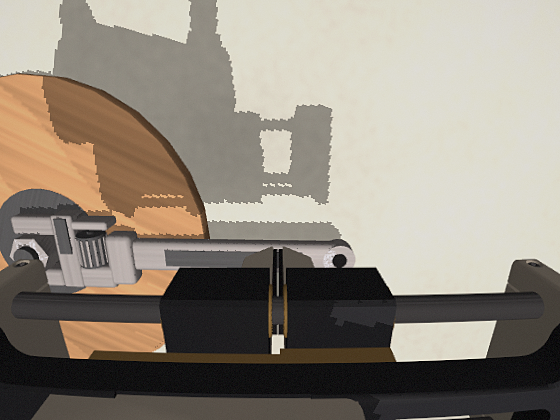

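View pics/s22.png

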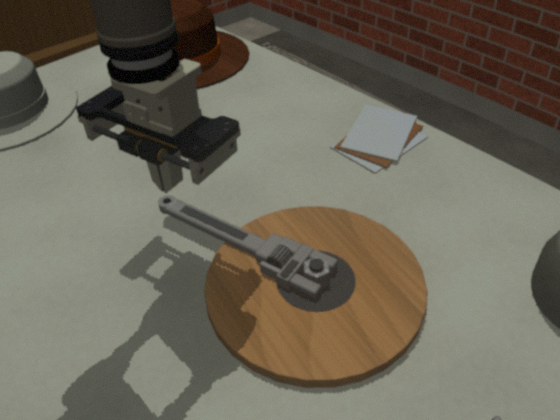

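Run:
```python
from h import *
for i in range(2):
  o=bot.get_obs();w=wcam(bot.capture("wrist"),o)
crop(w["color"],130,215,240,75,3,"w23.png")
g=lambda u,v,z:np.round((hit(w,u,v,z)[:2]-N)@np.c_[ex,ey],1)
for u,v in((160,239),(220,241),(325,240),(340,261)): print(g(u,v,34))
print(np.round((o["tool_pos"][:2]-N)@np.c_[ex,ey],1),np.round(o["dq"],3))
```

```text
[106.2  10.6]
[154.    9.1]
[236.7  10. ]
[249.8  -8.5]
[199.1  28. ] [-0.003  0.004  0.005  0.002 -0.001  0.003]
```

View pics/w23.png

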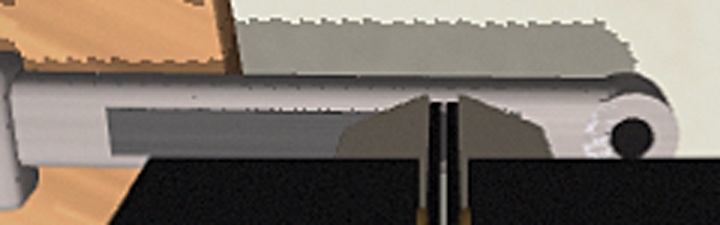

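Call:
play_rows:
  moves: [255, 0, 0, 30, 0, 255, 0, 0, 50, 0, 255, 0, 0, 62, 0, 255, 0, 0, 70, 0, 255, 0, 0, 76, 0, 255, 0, 0, 82, 0, 255, 0, 0, 82, 0, 255, 0, 0, 82, 0]

```text
time: 18.2
tool_pos: [465.8, 87.9, 15.4]
tcp_rot: [-3.142, 0.0, -2.879]
contact_force: [-0.1, -0.4, 0.5]
grip_width: 0.2
```

Run:
```python
from h import *
for i in range(2):
  o=bot.get_obs();s=bot.capture("side")
crop(s["color"],90,120,200,150,4,"s24.png")
togo(*(N+200*ex+19.5*ey),15-22,195)
```

```text
now [466.   88.1  15.8] yaw -164.94 t 18.3 F [ 0.53  0.18 -0.14] w 0.4178437150959368
move [-8.2 -0.5  0.8  0.1]
```

View pics/s24.png

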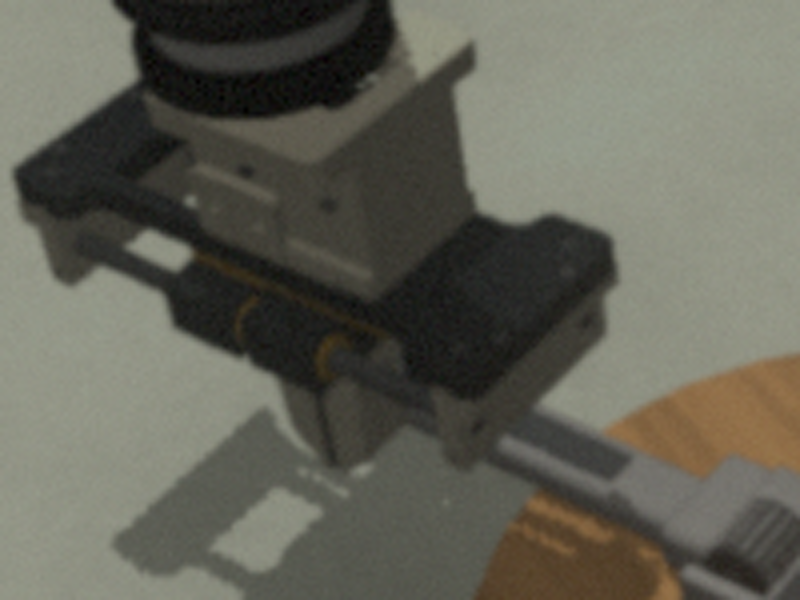

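Call:
play_rows:
  moves: [255, -2, 0, 1, 0, 255, -4, 0, 1, 0, 255, -6, 0, 1, 0, 255, -8, 0, 1, 0, 255, -8, 0, 1, 0]

```text
time: 18.72
tool_pos: [473.9, 90.3, 14.4]
tcp_rot: [-3.141, 0.001, -2.879]
contact_force: [0.3, -0.4, -0.7]
grip_width: 0.2
```

Call:
play_rows:
  moves: [255, -5, 0, 0, 1.5, 255, -10.5, 1, 0, 3, 255, -16, 1, 0, 4.5, 255, -21, 1, 0, 6, 255, -26, 1, 0, 7.5, 255, -31.5, 0.5, 0, 9, 255, -37, 0, 0, 10.5, 255, -42, 0, 0, 12]

```text
time: 19.38
tool_pos: [512.8, 101.1, 13.9]
tcp_rot: [-3.142, -0.003, -3.089]
contact_force: [-2.3, -2.0, 1.0]
grip_width: 0.6
```

```bash
cat >> h.py <<'E'
def pol():
    o=bot.get_obs();d=np.array(o["tool_pos"][:2])-N
    r=np.hypot(*d);x=np.sqrt(r*r-19.5**2);a=np.degrees(np.arctan2(d[1],d[0])-np.arctan2(19.5,x))
    print("wrench angle if touching",round(a,2),"x",round(x,1),"yaw",round(np.degrees(o["tcp_rot"][2]),2),"F",np.round(o["contact_force"],1),"z",o["tool_pos"][2],"t",o["time"])
E
python3 - <<'E'
from h import *
for i in range(2):
  pol();w=bot.capture("wrist")
s=bot.capture("side");cv2.imwrite("pics/s25.png",s["color"][:,:,::-1])
cv2.imwrite("pics/w25.png",w["color"][:,:,::-1])
E
```

```text
wrench angle if touching 93.56 x 201.1 yaw -177.0 F [-2.3 -2.   1. ] z 13.925088118714328 t 19.3833
wrench angle if touching 93.2 x 201.0 yaw -177.1 F [-0.1 -0.2 -0.9] z 14.032859952057324 t 19.4333
```

View pics/s25.png

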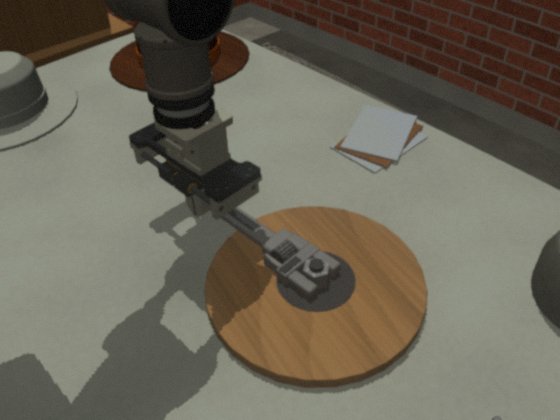

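View pics/w25.png

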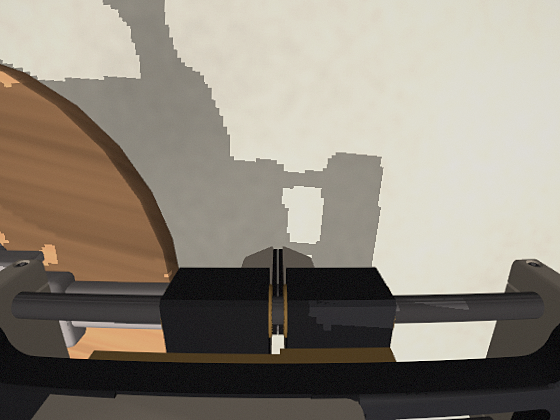

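Call:
play_rows:
  moves: [255, -5, 0, 0, 1.5, 255, -10.5, 1, 0, 3, 255, -16, 1, 0, 4.5, 255, -21, 1, 0, 6, 255, -26, 1, 0, 7.5, 255, -31.5, 0.5, 0, 9, 255, -37, 0, 0, 10.5, 255, -42, 0, 0, 12]

```text
time: 20.2
tool_pos: [554.8, 103.3, 13.9]
tcp_rot: [-3.141, -0.002, 2.985]
contact_force: [-3.1, -1.5, 1.3]
grip_width: 0.4
```

Call:
play_rows:
  moves: [255, -5, 0, 0, 1.5, 255, -10.5, 1, 0, 3, 255, -16, 1, 0, 4.5, 255, -21, 1, 0, 6, 255, -26, 1, 0, 7.5, 255, -31.5, 0.5, 0, 9, 255, -37, 0, 0, 10.5, 255, -42, 0, 0, 12]

```text
time: 20.87
tool_pos: [597.7, 96.4, 14.2]
tcp_rot: [-3.141, -0.0, 2.774]
contact_force: [-2.1, -0.5, -0.3]
grip_width: 0.2
```

Run:
```python
from h import *
for i in range(2):
  pol();w=bot.capture("side")
s=bot.capture("side");cv2.imwrite("pics/s26.png",s["color"][:,:,::-1])
crop(s["color"],245,220,110,90,7,"s26c.png")
t=bot.capture("top");cv2.imwrite("pics/t26.png",t["color"][:,:,::-1])
```

```text
wrench angle if touching 69.24 x 201.0 yaw 158.92 F [-2.1 -0.5 -0.3] z 14.177202250952897 t 20.8667
wrench angle if touching 68.95 x 201.0 yaw 158.81 F [0.1 0.6 0.1] z 14.289253869334921 t 20.9167
```

View pics/s26c.png

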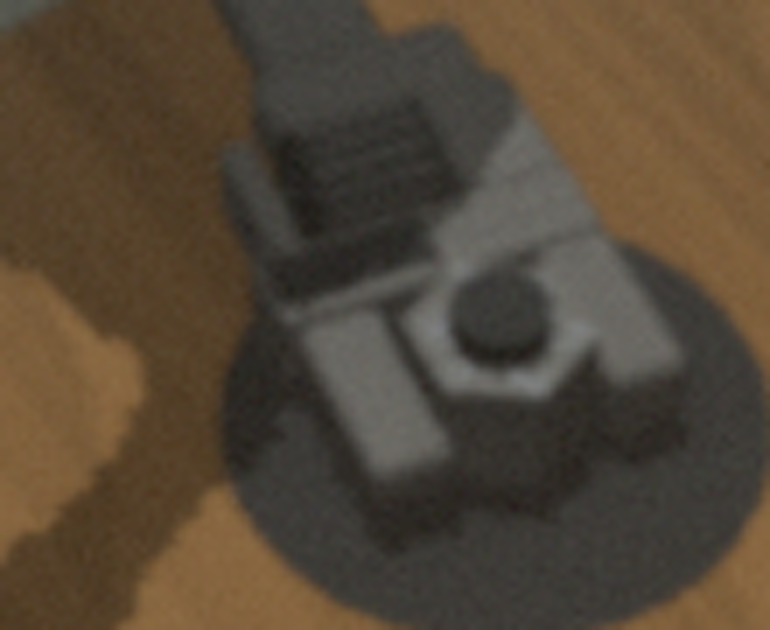

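View pics/t26.png

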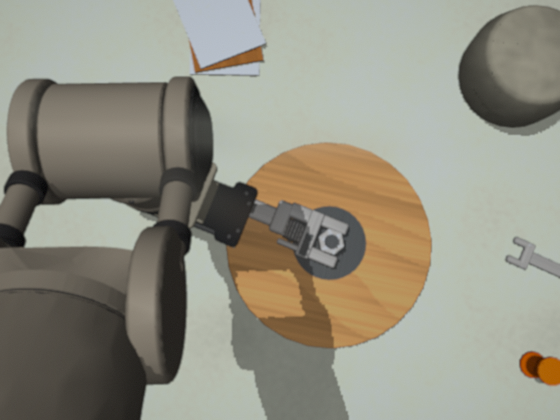

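```bash
cat > nut.py <<'E'
from h import *
def rect(c,im,ctr,z=44,half=30,s=8):
    g=(np.arange(-half*s,half*s+1))/s
    X,Y=np.meshgrid(g,g)   # X: world x up => build
    P=np.stack([ctr[0]-Y,ctr[1]-X,np.full_like(X,z)],-1)
    q=proj(c,P.reshape(-1,3)).reshape(*X.shape,2).astype(np.float32)
    return cv2.remap(im,q[...,0],q[...,1],cv2.INTER_CUBIC)
if __name__=="__main__":
    import sys
    t=bot.capture("top");c=(542.6,-100.6)
    a=rect(t,cv2.imread("pics/top0.png"),c);b=rect(t,t["color"][:,:,::-1].copy(),c)
    cv2.imwrite("pics/"+sys.argv[1],cv2.resize(np.hstack([a,b]),(800,400)))
E
python3 nut.py n26.png
```

```text
(no output)
```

View pics/n26.png

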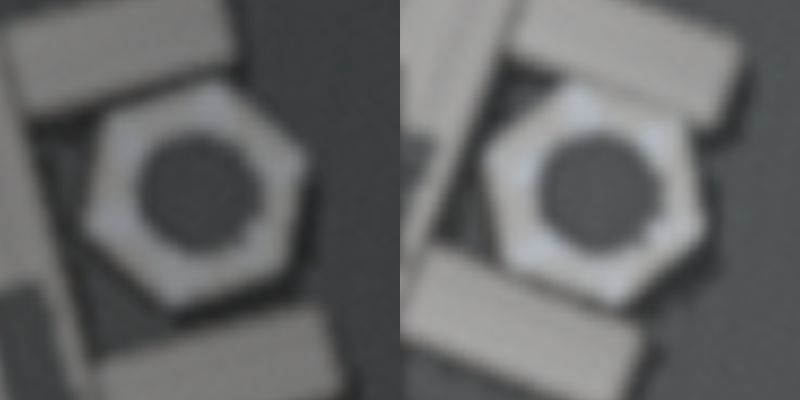

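```bash
cat > fit.py <<'E'
from nut import *
from scipy.optimize import differential_evolution
def fit(img,s=8):
    g=cv2.GaussianBlur(cv2.cvtColor(img,cv2.COLOR_BGR2GRAY),(0,0),2).astype(np.float32)
    h=img.shape[0]//2
    def cost(p,full=False):
        cx,cy,a,ap=p;tot=[]
        for k in range(6):
            th=a+k*np.pi/3;n=np.array([np.cos(th),np.sin(th)]);t=np.array([-n[1],n[0]])
            l=np.linspace(-.48,.48,25)*ap*1.1547
            def smp(r):
                q=(np.array([cx,cy])+np.outer(np.full(25,r),n)+np.outer(l,t))*s+h
                return cv2.remap(g,q[:,0].astype(np.float32)[None],q[:,1].astype(np.float32)[None],cv2.INTER_LINEAR)[0]
            tot.append(np.median(smp(ap-1.0)-smp(ap+1.0)))
        return -np.sum(tot)
    r=differential_evolution(cost,[(-3,3),(-3,3),(-np.pi/6,np.pi/6),(14,16)],seed=1,maxiter=150,popsize=20)
    return r.x*[1,1,180/np.pi,1],r.fun
if __name__=="__main__":
    import sys
    t=bot.capture("top");c=(542.6,-100.6)
    for im in (cv2.imread("pics/top0.png"),t["color"][:,:,::-1].copy()):
        print(fit(rect(t,im,c)))
E
python3 fit.py
```

```text
(array([-0.58462007, -0.82880571, 11.65696616, 15.31920053]), np.float64(-281.916015625))
(array([ -0.69633844,  -1.30193218, -10.25159098,  15.07673878]), np.float64(-293.9931640625))
```

Call:
play_rows:
  moves: [255, -4, 0, 0, 1, 255, -8, 0.5, 0, 2.5, 255, -12, 1, 0, 3.5, 255, -16, 1, 0, 4.5, 255, -20, 1, 0, 6, 255, -24, 1, 0, 7, 255, -24, 1, 0, 7, 255, -24, 1, 0, 7]

```text
time: 21.83
tool_pos: [620.9, 88.7, 14.2]
tcp_rot: [3.141, 0.002, 2.654]
contact_force: [-0.2, 0.1, 0.3]
grip_width: 0.1
```

```bash
python3 -c "
from h import *
pol()"; python3 fit.py; python3 fit.py; python3 nut.py n27.png
```

```text
wrench angle if touching 62.3 x 201.1 yaw 152.04 F [-0.2  0.1  0.3] z 14.189864878190672 t 21.8333
(array([-0.58462007, -0.82880571, 11.65696616, 15.31920053]), np.float64(-281.916015625))
(array([-0.71812236, -1.30368245, -3.61327005, 15.05392703]), np.float64(-306.2880859375))
(array([-0.58462007, -0.82880571, 11.65696616, 15.31920053]), np.float64(-281.916015625))
(array([-0.75954396, -1.21450648, -2.52438891, 15.07121961]), np.float64(-306.7109375))
```

View pics/n27.png

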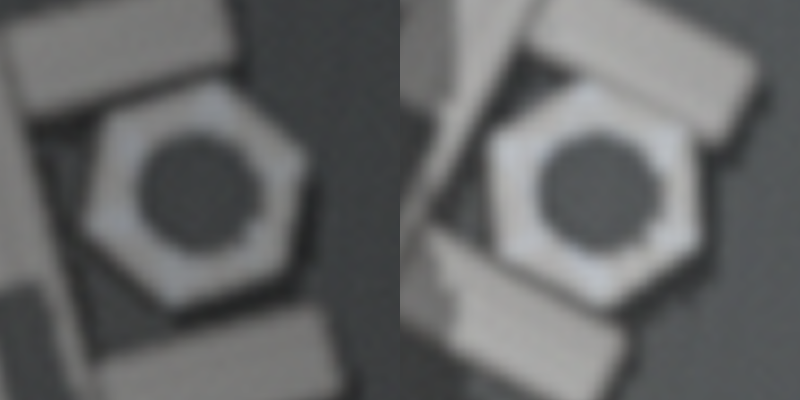

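Nut turned about 45° by the hexagon fit. Backing off and lifting clear.

Call:
play_rows:
  moves: [255, 5, 0, 0, 0, 255, 15, 0, 0, 0, 255, 25, 0, 0, 0, 255, 25, 0, -30, 0, 255, 25, 0, -65, 0, 255, 25, 0, -105, 0, 255, 25, 0, -145, 0, 255, 25, 0, -160, 0]

```text
time: 22.65
tool_pos: [599.9, 101.2, 180.6]
tcp_rot: [3.137, 0.008, 2.654]
contact_force: [1.0, 0.2, 1.2]
grip_width: 0.8
```

Call:
play_rows:
  moves: [255, 40, 40, 0, 0, 255, 70, 70, 0, 0, 255, 90, 80, 0, 0, 255, 110, 90, 0, 0, 255, 110, 90, 0, 0, 255, 110, 90, 0, 0]

```text
time: 23.15
tool_pos: [542.1, 233.0, 174.4]
tcp_rot: [3.142, 0.0, 2.657]
contact_force: [-0.6, -0.7, -0.5]
grip_width: 0.3
```

```bash
python3 fit.py; python3 nut.py n28.png;python3 - <<'E'
from h import *
pol()
t=bot.capture("top");cv2.imwrite("pics/t28.png",t["color"][:,:,::-1])
s=bot.capture("side");crop(s["color"],140,130,220,180,3,"s28.png")
E
```

```text
(array([-0.58462007, -0.82880571, 11.65696616, 15.31920053]), np.float64(-281.916015625))
(array([-0.82589497, -1.24304939, -3.91658493, 15.088767  ]), np.float64(-240.2548828125))
wrench angle if touching 86.86 x 329.1 yaw 152.05 F [0.5 0.2 0.2] z 174.30195340021254 t 23.25
```

View pics/n28.png

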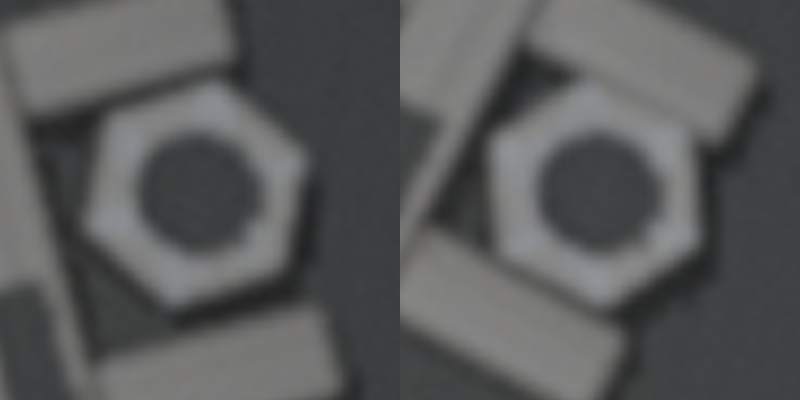

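View pics/t28.png

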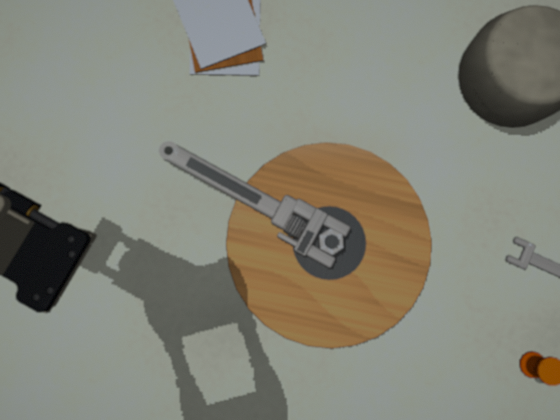

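View pics/s28.png

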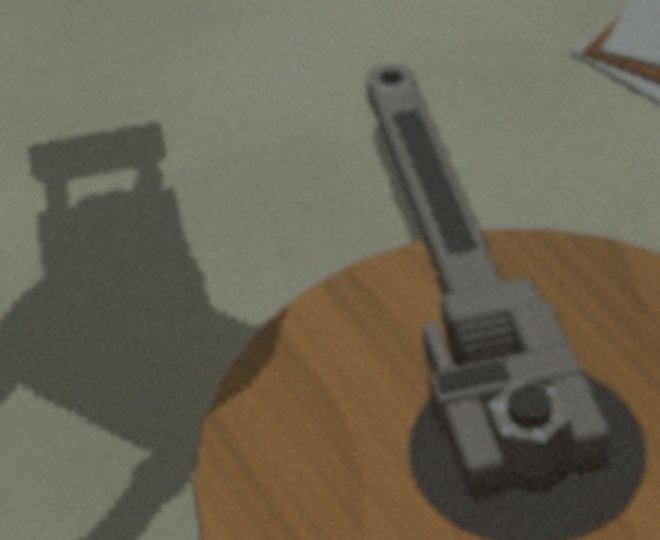

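```bash
cat > gap.py <<'E'
from nut import *
t=bot.capture("top")
for nm,im,ang in(("before",cv2.imread("pics/top0.png"),105),("now",t["color"][:,:,::-1].copy(),62)):
  best=[]
  for a in np.arange(ang-4,ang+4.1,.5):
    A=np.radians(a);e=np.array([np.cos(A),np.sin(A)]);f=np.array([-e[1],e[0]])
    ys=np.arange(-40,40,.1)
    out=[]
    for lo,hi,xs in ((-24,-12,np.arange(-12,14,.5)),(10,26,np.arange(-12,14,.5))):
      acc=[]
      P=np.array([[*(np.array([542.6,-100.6])+x*e+y*f),38] for x in xs for y in ys])
      q=proj(t,P).astype(np.float32)
      g=cv2.remap(cv2.cvtColor(im,cv2.COLOR_BGR2GRAY).astype(np.float32),q[:,0].reshape(len(xs),-1),q[:,1].reshape(len(xs),-1),cv2.INTER_CUBIC)
      out.append((xs,g))
    # outer contour sharpness of sliding jaw & fixed jaw: mean gradient
    g=out[0][1];pr=cv2.GaussianBlur(g.mean(0)[None],(0,0),5)[0];best.append((np.abs(np.gradient(pr)).max(),a,g,pr))
  m=max(best,key=lambda b:b[0]);print(nm,"angle",m[1])
  d=np.gradient(m[3])
  pk=[(round(ys[i],1),round(d[i]*10,1)) for i in range(2,798) if abs(d[i])>abs(d[i-1]) and abs(d[i])>=abs(d[i+1]) and abs(d[i])>.4]
  print(pk)
  cv2.imwrite(f"pics/gap_{nm}.png",cv2.resize(np.clip(m[2],0,255).astype(np.uint8).T,(260,800)))
E
python3 gap.py; cd pics; python3 -c "
import cv2,numpy as np
cv2.imwrite('gap.png',cv2.resize(np.hstack([cv2.imread('gap_before.png'),cv2.imread('gap_now.png')]),(520,600))*1)"
```

```text
before angle 105.0
[(np.float64(-33.5), np.float32(16.1)), (np.float64(-19.6), np.float32(-18.8)), (np.float64(-16.2), np.float32(18.1)), (np.float64(-9.3), np.float32(-8.7)), (np.float64(7.4), np.float32(6.9)), (np.float64(14.0), np.float32(-19.1)), (np.float64(19.2), np.float32(20.1)), (np.float64(34.2), np.float32(-21.9)), (np.float64(37.9), np.float32(7.0))]
now angle 61.5
[(np.float64(-30.5), np.float32(16.6)), (np.float64(-18.0), np.float32(-6.0)), (np.float64(-14.0), np.float32(5.2)), (np.float64(-9.4), np.float32(-9.3)), (np.float64(6.8), np.float32(10.1)), (np.float64(13.0), np.float32(-13.0)), (np.float64(16.2), np.float32(14.0)), (np.float64(29.6), np.float32(-20.5))]
```

View pics/gap.png

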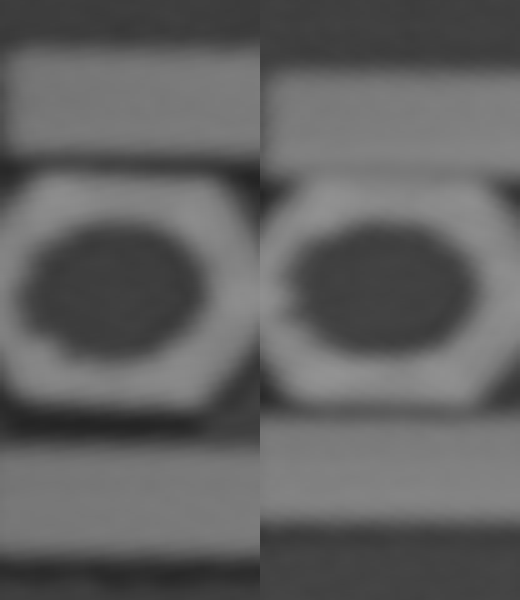

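```bash
python3 -c "
from plant import bot
print(bot.get_obs()['contact_force']);print(bot.close_job())"
```

```text
[0.27413479 0.57772881 0.58763939]
the job is handed in; nothing more can be done
None
```

The wrench's jaws are closed on the nut and the nut is turned about an eighth of a turn clockwise. The wrench lies flat on the nut. I handed the job in at about 23.5 s with the arm clear of everything.

**Closing the jaws:** I rolled the worm towards the nut in five short fingertip strokes. On the last stroke the finger slipped and the jaw moved no further.

**Turning the nut:** I then pushed the handle from its +y side through about 43°, and backed off and lifted clear.

**Last checks:**
- **Nut angle:** fitting a hexagon in the top picture gave a turn of about 44–46° from the start.
- **Jaw fit:** the jaws closed about 7.0 mm by the wrist camera and 7.6 mm by the top camera. Since they started at most 8 mm too wide, up to about 1 mm of gap could remain. The top view shows the jaws on the nut's flats.
- **Force:** the wrist read zero within noise at the end. The highest force seen was about 9 N, on the worm.

**What disagreed:**
- **Fingertip position:** the tip touched the worm with the TCP at about 41 mm, so the closed tip sits about 7 mm behind the TCP. The data given says 22 mm ahead. Both the pictures and the contact force showed this, so I went by contact.
- **Play:** the nut trailed the handle by about 2° at the end, within the play described.

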